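Unload the cup dryer onto the serving tray

ROBOT

A 6-joint arm with a two-finger parallel gripper is mounted at the origin on a cart in front of the work surface, level with it; the furniture and walls round the work are solid. World frame = base frame: x ahead of the robot, y to its left, z up, the work surface at z = 0. Lengths are in mm, angles in rad, forces in N, time in s.
With the tool pointing down it reaches from about 300 to 1000 mm from the base axis. Payload 5.1 kg.
Tool frame: the origin (TCP) lies between the finger pads, 19 mm behind the fingertips; this is the grasp point; z points along the fingers, y is the line along which they close (so a half turn about z gives the same grasp; the last joint's range is limited). The gripper opens to 95 mm and grips with 3 to 60 N. Pads are 20 mm wide; open, the fingers measure 119 mm over their backs; the gripper's body (75 mm by 180 mm) begins 59 mm behind the grasp point.
Start: joints at [-1.313, 0.124, 1.65, -0, 1.367, -0.083], TCP at [217.224, -612.616, 233.456] pointing down, gripper open.
Joint ranges: [-2.61, 2.61], [-1.02, 2.33], [0.03, 2.71], [-1.35, 4.49], [0.32, 2.68], [-2.91, 2.91]. Speed limits (rad/s): [2.57, 2.57, 3.14, 3.14, 3.14, 3.14].

INTERFACE

Orientations are given as a unit quaternion [w, x, y, z].
In Python, from workcell import observe, snapshot, sign_off, look_for, cut_out gives the robot as it stands.
- The arm moves only by the tool carry_out, never from a script. Its argument "targets" is a list of rows, each an object of numbers: "tx", "ty", "tz": the shift along the tool's x, y, z in units of 40 mm (1.0 is 40 mm); "wx", "wy", "wz": the turn, a rotation vector about the tool's x, y, z in degrees; "jaw": the opening, from -1 (shut) to 1 (fully open). A call has 1 to 20 rows; each row is the pose to reach, as a shift and turn from the pose commanded when the call began, along the tool's axes at that moment; what a row does not reach only later rows make up. A row lasts 1/10 s, in which the tool goes at most 50 mm and 8.59 degrees, less where a joint would pass 70% of its speed; a pose out of reach is approached as far as the arm can. A call with a gripper value outside its range is refused whole. The fingers move at their own pace and stop on an object; "force" is the grip in N (left out, the last holds). Time passes only in rows, so rows that repeat a pose let the fingers close. It gives the time, the measured TCP pose, the force, the opening and the grip force at its end, in the units of the state.
- observe(): the state, without advancing time (a new reading comes with each control period).
- snapshot(name): name is "scene" or "top" or "wrist"; returns a dict with "pixels" (480x640x3 uint8, blue, green, red), "depth" (480x640 float32, mm along the optical axis (not along the pixel's ray), 0 where there is no reading), "fx", "fy", "cx", "cy" (pixels), "k1" (the pictures are not rectified: a ray, as slopes to the right and down, at radius r is drawn at 1 + k1 r^2 times it, then the intrinsics apply), "extrinsics" (4x4, takes a point from world to camera coordinates). Camera axes: x right, y down, z forward; pixel columns grow to the right and rows downward; lengths in mm; the calibration is good to about 2 mm. A picture is of the moment at which its call begins.
- sign_off(): hands the job in; it is judged then, once.
Trained networks look in a picture, given as the dict that the camera call returned (one of the last four; its "shot" number tells which), for a name from the list of things; names that differ only in an ending like _2 or _b are one class to them, and where a whole thing is asked for, a point or a joint stands for the part that bears it (a point fixed in the world has none). Each returns a list of dicts, best first, with "p" (0 to 1); they miss things now and then, are a little off and sometimes report something else, mostly with a low value. They report only what shows in the picture. A call takes as long as a camera call. They do not tell look-alikes from the thing itself.
- look_for(name, picture): "position" ([x, y, z] in mm, in the coordinates of the camera as it stood for that picture, good to about 4 mm: the middle of the surface that is visible of it).
- cut_out(name, picture): "region" (480x640 bool, what is visible of it).
The state is a dict: "clock": time; "joints": joint angles; "qvel": joint speeds; "effort": joint torques, N m; "eef_pos": TCP position; "eef_rot": TCP orientation; "contact_force": force on the tool from outside, world axes, zero at the start; "ft_torque": the same for the moment, N m; "gripper_width": finger opening in mm; "grasp_force": force on a finger pad.
Only numpy, scipy, OpenCV 4.12 (cv2) and the standard library are available. Lean on these libraries where they do the work, as an engineer would, in place of code of your own. Each camera call takes 0.05 s, during which the arm holds its last target. There are 200 camera calls.

TASK

Pull the cup dryer's shelf all the way out, move every espresso cup from it onto the serving tray, upright on the tray's floor and with its handle pointing the same way as the tray's own grip (within about 15 degrees), then push the empty shelf fully home. The cups are thin porcelain: pinch one with a grip of no more than about 12 N and set it down softly, never press it or bump it down on the tray. Leave the pepper mill and the jam jar where they are.

Things in the scene. Friction and masses are not known exactly. Their poses are not given: they have to be found in the camera images.
- dryer: Countertop cup dryer, a low fixed steel box 245 deep x 262 wide x 92 high, open in front, standing in the left half of the worktop with its front roughly towards the robot. Origin: on the worktop at the middle of its front edge; +x points into the dryer, +z up; the shelf slides out along the dryer's -x.
- shelf (a joint): How far the dryer's shelf is pulled out, in m: 0 = home (against a stop), 0.235 = all the way out (against a stop); starts 60 to 80 mm out. Friction 2.5 N; stays where left. The shelf is a drip tray that carries the cups: level floor 222 x 221, rims 29 mm above the worktop, front panel 12 thick x 262 wide, its top 58 mm above the worktop.
- shelf_grip (a point): Point in the shelf's grip, 13 mm below its top: a fin that stands out 34 mm from the middle of the front panel, 22 mm wide across the dryer's y, its top 68 mm above the worktop. Pinch it across the dryer's y from above, TCP at about this point. The point is 32 mm in front of the dryer's origin line when the shelf is home and moves with the shelf; axes as the dryer's.
- shelf_floor (a point): Centre of the shelf's floor surface (12 mm above the worktop), moves with the shelf; axes as the dryer's.
- serving_tray: Square wooden serving tray, 236 x 236 outside, 220 x 220 inside, fixed on the worktop in the right half; floor surface 8 mm above the worktop, rim 20.5 mm above the worktop. Origin: under the centre of the tray at worktop height; its own grip, a flat wooden loop 74 long x 108 wide, stands out at the -x end of the tray's axes.
- tray_grip (a point): Middle of the outer bar of the tray's grip, 183 mm from the tray's centre along the tray's -x, 19 mm above the worktop.
- cup1: White thin porcelain espresso cup, one of up to four (absent: None). Diameter 59 mm, walls upright from 14 mm to the rim at 58 mm, 4 mm thick; foot 46 mm across; 80 to 170 g. Origin: centre of its underside, z up. The loop handle stands out to the cup's -x, to 54 mm from the axis, 8 mm thick, 14 to 51 mm up. Starts on the shelf. Pinch across the cup's y about 40 mm up; 5 to 6 N lifts it.
- cup2: White thin porcelain espresso cup, one of up to four (absent: None). Diameter 59 mm, walls upright from 14 mm to the rim at 58 mm, 4 mm thick; foot 46 mm across; 80 to 170 g. Origin: centre of its underside, z up. The loop handle stands out to the cup's -x, to 54 mm from the axis, 8 mm thick, 14 to 51 mm up. Starts on the shelf. Pinch across the cup's y about 40 mm up; 5 to 6 N lifts it.
- cup3: White thin porcelain espresso cup, one of up to four (absent: None). Diameter 59 mm, walls upright from 14 mm to the rim at 58 mm, 4 mm thick; foot 46 mm across; 80 to 170 g. Origin: centre of its underside, z up. The loop handle stands out to the cup's -x, to 54 mm from the axis, 8 mm thick, 14 to 51 mm up. Starts on the shelf. Pinch across the cup's y about 40 mm up; 5 to 6 N lifts it.
- cup4: White thin porcelain espresso cup, one of up to four (absent: None). Diameter 59 mm, walls upright from 14 mm to the rim at 58 mm, 4 mm thick; foot 46 mm across; 80 to 170 g. Origin: centre of its underside, z up. The loop handle stands out to the cup's -x, to 54 mm from the axis, 8 mm thick, 14 to 51 mm up. Starts on the shelf. Pinch across the cup's y about 40 mm up; 5 to 6 N lifts it.
- pepper_mill: Wooden pepper mill, 58 mm diameter, 170 high, loose, behind the work between dryer and tray; leave alone. Origin under its centre.
- jam_jar: Closed jam jar, 62 mm diameter, 86 high, loose, behind the work; leave alone. Origin under its centre.
There are look-alikes about, which are no part of the job. Leave any turquoise look-alike of the cup3 alone.

How it is judged (in metres and radians):
On the way, in this order (a step that is already met when the one before it is completed fails the run):
1. the shelf is pulled all the way out (at least 205 mm) (value of joint shelf above 0.205 m), for 0.2 s.
2. every cup stands released on the serving tray's floor, upright, its handle the same way as the tray's grip (x of cup1 in the frame of serving_tray between -0.088 and 0.088 m and y of cup1 in the frame of serving_tray between -0.088 and 0.088 m and z of each of cup1, cup2, cup3, cup4 in the frame of serving_tray below 0.014 m and angle between each of cup1, cup2, cup3, cup4's own z axis and vertical below 0.1 rad and angle between the x axis of each of cup1, cup2, cup3, cup4 and the x axis of serving_tray, either way round below 0.28 rad and x of tray_grip in the frame of cup1 below 0 m and contact force between the fingers and cup1 below 0.05 N and linear speed of each of cup1, cup2, cup3, cup4 below 0.02 m/s and x of cup2 in the frame of serving_tray between -0.088 and 0.088 m and y of cup2 in the frame of serving_tray between -0.088 and 0.088 m and x of tray_grip in the frame of cup2 below 0 m and contact force between the fingers and cup2 below 0.05 N and x of cup3 in the frame of serving_tray between -0.088 and 0.088 m and y of cup3 in the frame of serving_tray between -0.088 and 0.088 m and x of tray_grip in the frame of cup3 below 0 m and contact force between the fingers and cup3 below 0.05 N and x of cup4 in the frame of serving_tray between -0.088 and 0.088 m and y of cup4 in the frame of serving_tray between -0.088 and 0.088 m and x of tray_grip in the frame of cup4 below 0 m and contact force between the fingers and cup4 below 0.05 N), for 0.2 s.
At the end, for the whole second after the job is handed in: Every cup stands still and released on the serving tray's floor (its axis within 88 mm of the tray's centre along each tray axis), upright within 0.1 rad, its handle in the direction of the tray's grip within 0.28 rad, and the shelf is home (less than 8 mm out) (all of step 2 and value of joint shelf below 0.008 m); the robot touches nothing.
It fails at once if a cup is squeezed or pressed by the fingers with too much force (both pads together over 30 N, that is 15 N a pad) (contact force between the fingers and cup1 above 30 N or contact force between the fingers and cup2 above 30 N or contact force between the fingers and cup3 above 30 N or contact force between the fingers and cup4 above 30 N).
It fails at once if a cup is dropped, bumped or pressed down on the serving tray (over 20 N) (contact force between any of cup1, cup2, cup3, cup4 and serving_tray above 20 N).
It fails at once if the pepper mill or the jam jar is disturbed (moved over 25 mm) (distance of any of pepper_mill, jam_jar from where it was at the start of the episode above 0.025 m).
Of cup1, cup2, cup3, cup4 only 3 to 4 are there at a start; the rules pass over those that are not, and their reading is None.
At some moment in a run one of cup1, cup2, cup3, cup4 may be knocked a few centimetres aside while the robot is not near it.
It also fails if it takes over 210 s, if anything falls off the work surface, if the arm or the gripper's body presses on something with over 40 N, if the wrist force passes 120 N, or if a joint passes its speed limit or range.

## Working session

There is one attempt and no reset: what is moved stays moved. The work goes in short steps, Python scripts to look and compute and a tool call to move; the robot and the scene stay as the last step left them, time stands still between calls to the robot, and variables do not carry over. Pictures are saved under pics/ and viewed, at most 14 in all, crops included, and the job is handed in when it is done.

Besides the shell and the picture viewer there is one more tool, called after "Request:" in YAML: its name, and indented under it one key for each argument. carry_out: Moves the arm, as the interface text tells. Its arguments: {"type":"object","properties":{"targets":{"type":"array","items":{"type":"object","properties":{"tx":{"type":"number"},"ty":{"type":"number"},"tz":{"type":"number"},"wx":{"type":"number"},"wy":{"type":"number"},"wz":{"type":"number"},"jaw":{"type":"number"}}}},"force":{"type":"number"}},"required":["targets"]}

```bash
mkdir -p pics; ls; cat > h.py <<'E'
import numpy as np, cv2
from workcell import observe, snapshot, sign_off, look_for, cut_out
def save(p,n,crop=None,s=1):
    im=p["pixels"]
    if crop: im=im[crop[1]:crop[3],crop[0]:crop[2]]
    cv2.imwrite(f"pics/{n}.png",cv2.resize(im,None,fx=s,fy=s,interpolation=cv2.INTER_CUBIC))
def c2w(p,pts):
    E=np.array(p["extrinsics"]);return (np.atleast_2d(pts)-E[:3,3])@E[:3,:3]
def cloud(p):
    "world xyz for each pixel (480,640,3), nan where no depth"
    K=np.array([[p["fx"],0,p["cx"]],[0,p["fy"],p["cy"]],[0,0,1.]])
    u,v=np.meshgrid(np.arange(640),np.arange(480))
    uv=np.stack([u,v],-1).reshape(-1,1,2).astype(np.float64)
    n=cv2.undistortPoints(uv,K,np.array([p["k1"],0,0,0.])).reshape(480,640,2)
    d=p["depth"].astype(float);d[d<=0]=np.nan
    return c2w(p,np.dstack([n*d[...,None],d]).reshape(-1,3)).reshape(480,640,3)
def pix(p,w):
    E=np.array(p["extrinsics"]);c=np.atleast_2d(w)@E[:3,:3].T+E[:3,3]
    K=np.array([[p["fx"],0,p["cx"]],[0,p["fy"],p["cy"]],[0,0,1.]])
    return cv2.projectPoints(c.reshape(-1,1,3),np.zeros(3),np.zeros(3),K,np.array([p["k1"],0,0,0.]))[0].reshape(-1,2)
E
python3 - <<'E'
from h import *
print(observe())
t=snapshot("top");save(t,"top0");s=snapshot("scene");save(s,"scene0")
for n in ["dryer","shelf","shelf_grip","serving_tray","tray_grip","cup1","pepper_mill","jam_jar"]:
  for p,l in((t,"top"),(s,"scene")):
    for r in look_for(n,p)[:6]: print(n,l,round(r["p"],2),c2w(p,r["position"]).round(0),pix(p,c2w(p,r["position"])).round())
E
```

```text
pics
{'clock': 0.0, 'joints': array([-1.31261254e+00,  1.24470091e-01,  1.65167982e+00, -2.05238021e-05,
        1.36750512e+00, -8.25906162e-02]), 'qvel': array([-0.00127064,  0.00057806,  0.00042381, -0.00021981, -0.00176799,
       -0.0004636 ]), 'effort': array([ 7.30926308e-05, -4.17606282e+01, -3.59932494e+01,  7.74549390e-02,
        4.93465934e-02, -2.11270522e-04]), 'eef_pos': array([ 217.05765066, -612.03900849,  232.20623832]), 'eef_rot': array([-1.02633824e-03,  9.85518308e-01,  1.69565918e-01, -1.00428529e-04]), 'contact_force': array([-0.9806594 , -0.32584601,  0.35657139]), 'ft_torque': array([ 0.00977615,  0.02688031, -0.04002118]), 'grasp_force': 0.0, 'gripper_width': 94.78393177065524}
dryer top 0.81 [[731. 103.  90.]] [[214. 213.]]
dryer scene 0.62 [[681.  44.  58.]] [[258. 236.]]
shelf top 0.64 [[631. 107.   9.]] [[234. 253.]]
shelf_grip top 0.97 [[626. 105.  12.]] [[236. 254.]]
shelf_grip scene 0.68 [[600.  68.  29.]] [[267. 262.]]
serving_tray top 0.63 [[ 501. -357.   12.]] [[405. 214.]]
serving_tray scene 0.84 [[ 602. -288.   16.]] [[383. 227.]]
tray_grip top 0.97 [[ 497. -360.    8.]] [[406. 216.]]
tray_grip scene 0.59 [[ 603. -287.   20.]] [[383. 226.]]
tray_grip scene 0.24 [[598.  72.  26.]] [[266. 264.]]
cup1 top 0.96 [[ 659. -111.   33.]] [[300. 205.]]
cup1 top 0.88 [[663.  45.  34.]] [[248. 230.]]
cup1 top 0.6 [[665. 166.  33.]] [[208. 251.]]
cup1 top 0.55 [[350. 224.  12.]] [[242. 368.]]
cup1 scene 0.94 [[ 638. -101.   41.]] [[317. 233.]]
cup1 scene 0.86 [[337. 223.  42.]] [[266. 336.]]
cup1 scene 0.78 [[663.  47.  55.]] [[260. 240.]]
cup1 scene 0.25 [[ 751. -242.   78.]] [[335. 193.]]
pepper_mill top 0.79 [[ 749. -245.  102.]] [[327. 146.]]
pepper_mill scene 0.7 [[ 747. -244.   78.]] [[337. 193.]]
jam_jar top 0.57 [[ 763. -159.   87.]] [[297. 158.]]
jam_jar scene 0.68 [[ 757. -159.   63.]] [[309. 205.]]
```

View pics/top0.png

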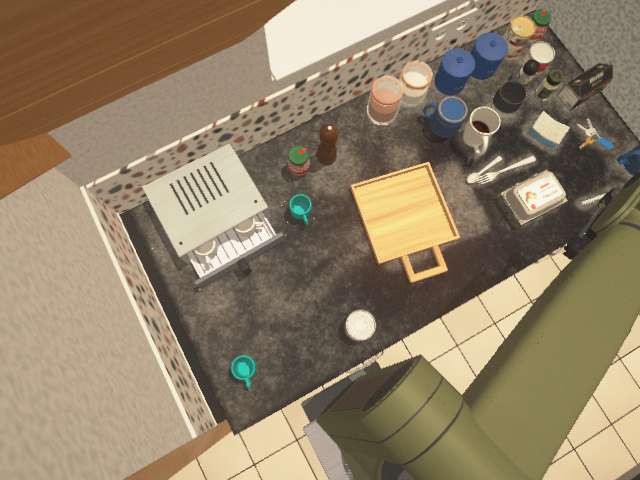

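View pics/scene0.png

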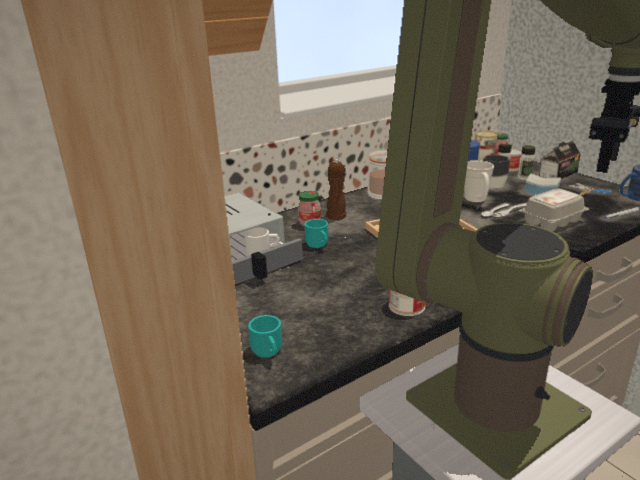

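The top view shows the dryer at (205,195) with two white cups on the shelf at (207,247) and (246,228). Turquoise look-alikes stand at (300,207) and (243,369), and a white can at (360,326). The tray is at (405,213) with its grip at (425,262). The white mug at (481,130) could also be mistaken for a cup. Next I'll measure the frames of the dryer and the tray.

```bash
python3 - <<'E'
from h import *
t=snapshot("top");C=cloud(t)
z=C[...,2]
def rect(m,n):
    m=cv2.morphologyEx(m.astype(np.uint8),cv2.MORPH_OPEN,np.ones((3,3)))
    k,l,st,ce=cv2.connectedComponentsWithStats(m); i=1+np.argmax(st[1:,4]); P=C[l==i]
    r=cv2.minAreaRect(P[:,:2].astype(np.float32)); print(n,np.round(r[0],1),np.round(r[1],1),round(r[2],2),"z",np.nanmedian(P[:,2]).round(1),"\n",cv2.boxPoints(r).round(0).tolist())
x,y=C[...,0],C[...,1]
rect((z>80)&(z<105)&(x>500)&(y>-60),"dryer top")
tm=cut_out("serving_tray",t)[0]["region"]
rect(tm&(z>-5)&(z<40),"tray+grip")
hsv=cv2.cvtColor(t["pixels"],cv2.COLOR_BGR2HSV)
rect((z>3)&(z<35)&(hsv[...,0]>8)&(hsv[...,0]<30)&(hsv[...,1]>80)&(hsv[...,2]>120)&(x>350),"tray col")
g=cut_out("tray_grip",t)
for n in["shelf","shelf_grip"]:
  for r in cut_out(n,t)[:2]:
    P=C[r["region"]];print(n,r["p"],r["region"].sum(),np.nanmin(P,0),np.nanmax(P,0))
m=(x>450)&(x<760)&(y>-60)&(y<260)
fin=m&(z>52)&(z<75)
rect(fin,"z52-75")
save(t,"shelfcrop",(120,180,320,300),4)
E
```

```text
dryer top [779.9 140.5] [226.1 400. ] 0.1 z 91.6 
 [[667.0, 340.0], [667.0, -60.0], [893.0, -59.0], [893.0, 341.0]]
tray+grip [ 475.7 -355.4] [246.3 319. ] 78.95 z 8.3 
 [[296.0, -446.0], [609.0, -507.0], [656.0, -265.0], [343.0, -204.0]]
tray col [ 485.6 -356.4] [244.4 297. ] 79.1 z 8.4 
 [[317.0, -448.0], [608.0, -505.0], [655.0, -265.0], [363.0, -208.0]]
shelf 0.69 2809 [559.90668249 -30.00615279  -6.20749432] [700.40138996 239.47694522  93.0849743 ]
shelf_grip 0.56 2817 [559.90668249 -28.99585489  -7.47918728] [700.40138996 239.47694522  90.17785937]
z52-75 [583.8 101.5] [ 46.9 259.7] 1.93 z 57.6 
 [[556.0, 231.0], [565.0, -29.0], [612.0, -27.0], [603.0, 232.0]]
```

View pics/shelfcrop.png

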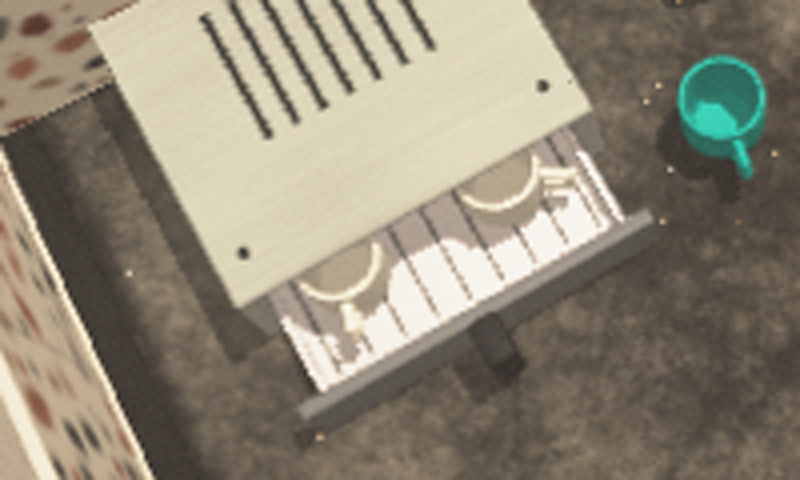

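The crop confirms two white cups on the shelf: one at crop (345,275) with its handle towards the panel, the other at (505,190) with its handle to the right. The black fin is at crop (495,345). Next I'll refine the fin and panel measurements.

```bash
python3 - <<'E'
from h import *
t=snapshot("top");C=cloud(t);x,y,z=C[...,0],C[...,1],C[...,2]
b=(x>540)&(x<630)&(y>-60)&(y<260)&(z>50)&(z<75)
pan=C[b&(z<62)];fin=C[b&(z>64)]
print("pan",len(pan),"fin",len(fin),fin.min(0),fin.max(0),np.median(fin,0))
P=pan[(abs(pan[:,1]-np.median(fin[:,1]))>25)]
vx,vy,x0,y0=cv2.fitLine(P[:,:2].astype(np.float32),cv2.DIST_HUBER,0,.01,.01).ravel();print("panel dir deg",np.degrees(np.arctan2(-vx*np.sign(vy),abs(vy))),x0,y0,"z",np.median(P[:,2]), P[:,1].min(),P[:,1].max())
d=C[(z>84)&(z<100)&(x>600)&(x<950)&(y>-60)&(y<280)]
h=cv2.minAreaRect(d[:,:2].astype(np.float32));print(h)
for p in ("wrist",):
  w=snapshot(p);E=np.array(w["extrinsics"]);print("wrist cam pos",c2w(w,[0,0,0]),"fwd",E[2,:3],"right",E[0,:3])
  s=observe();print(s["eef_pos"],s["eef_rot"])
from scipy.spatial.transform import Rotation as R
q=s["eef_rot"];print(R.from_quat([q[1],q[2],q[3],q[0]]).as_matrix().round(3))
E
```

```text
pan 492 fin 91 [559.73655469 -25.30772442  64.00700566] [601.68982432 110.84451431  72.96882797] [578.44359816  99.34165308  67.50740919]
panel dir deg 1.8701782 599.6904 102.49473 z 56.5934895357248 -29.984273588438075 232.33780126019857
((779.9378051757812, 109.34200286865234), (225.6864471435547, 338.1427917480469), 0.2117372304201126)
wrist cam pos [[ 291.18115928 -585.33072592  385.06910697]] fwd [-0.26118377 -0.09301553 -0.96079714] right [ 3.34872275e-01 -9.42263511e-01  1.89357275e-04]
[ 217.23392938 -612.62360864  233.45621867] [4.07987746e-06 9.85515472e-01 1.69585536e-01 1.52797172e-06]
[[ 0.942  0.334  0.   ]
 [ 0.334 -0.942 -0.   ]
 [ 0.     0.    -1.   ]]
```

```bash
cat >> h.py <<'E'
from scipy.spatial.transform import Rotation as R
def pose():
    s=observe();q=s["eef_rot"];return s["eef_pos"],R.from_quat([q[1],q[2],q[3],q[0]])
def down(a):
    a=np.radians(a);return R.from_matrix(np.array([[np.cos(a),np.sin(a),0],[np.sin(a),-np.cos(a),0],[0,0,-1]]))
def go(*T):
    "print tool-frame rows for world targets (x,y,z,yaw of tool x in deg)"
    p,r=pose()
    for x,y,z,a in T:
        t=r.inv().apply(np.array([x,y,z])-p)/40; w=np.degrees((r.inv()*down(a)).as_rotvec())
        print((x,y,z,a),"tx,ty,tz",t.round(3),"w",w.round(2),"rows",int(np.ceil(np.linalg.norm(t)*.8)))
E
python3 -c "
from h import *
go((420,-100,220,1.9),(577,100.7,150,1.9))"
```

```text
(420, -100, 220, 1.9) tx,ty,tz [  9.061 -10.384   0.336] w [ 0.   -0.   17.63] rows 12
(577, 100.7, 150, 1.9) tx,ty,tz [ 14.438 -13.801   2.086] w [ 0.   -0.   17.63] rows 17
```

Request:
carry_out:
  targets:
    - {"tx": 9.06,"ty": -10.38,"tz": 0.34,"wz": 17.6,"jaw": 0.2}
    - {"tx": 9.06,"ty": -10.38,"tz": 0.34,"wz": 17.6,"jaw": 0.2}
    - {"tx": 9.06,"ty": -10.38,"tz": 0.34,"wz": 17.6,"jaw": 0.2}
    - {"tx": 9.06,"ty": -10.38,"tz": 0.34,"wz": 17.6,"jaw": 0.2}
    - {"tx": 9.06,"ty": -10.38,"tz": 0.34,"wz": 17.6,"jaw": 0.2}
    - {"tx": 9.06,"ty": -10.38,"tz": 0.34,"wz": 17.6,"jaw": 0.2}
    - {"tx": 9.06,"ty": -10.38,"tz": 0.34,"wz": 17.6,"jaw": 0.2}
    - {"tx": 9.06,"ty": -10.38,"tz": 0.34,"wz": 17.6,"jaw": 0.2}
    - {"tx": 9.06,"ty": -10.38,"tz": 0.34,"wz": 17.6,"jaw": 0.2}
    - {"tx": 9.06,"ty": -10.38,"tz": 0.34,"wz": 17.6,"jaw": 0.2}
    - {"tx": 9.06,"ty": -10.38,"tz": 0.34,"wz": 17.6,"jaw": 0.2}
    - {"tx": 9.06,"ty": -10.38,"tz": 0.34,"wz": 17.6,"jaw": 0.2}
    - {"tx": 9.06,"ty": -10.38,"tz": 0.34,"wz": 17.6,"jaw": 0.2}
    - {"tx": 14.44,"ty": -13.8,"tz": 2.09,"wz": 17.6,"jaw": 0.2}
    - {"tx": 14.44,"ty": -13.8,"tz": 2.09,"wz": 17.6,"jaw": 0.2}
    - {"tx": 14.44,"ty": -13.8,"tz": 2.09,"wz": 17.6,"jaw": 0.2}
    - {"tx": 14.44,"ty": -13.8,"tz": 2.09,"wz": 17.6,"jaw": 0.2}
    - {"tx": 14.44,"ty": -13.8,"tz": 2.09,"wz": 17.6,"jaw": 0.2}
    - {"tx": 14.44,"ty": -13.8,"tz": 2.09,"wz": 17.6,"jaw": 0.2}
    - {"tx": 14.44,"ty": -13.8,"tz": 2.09,"wz": 17.6,"jaw": 0.2}

```text
invalid input at $.targets[0]: expected keys tx, ty, tz, wx, wy, wz, jaw
```

```bash
python3 - <<'E'
from h import *
w=snapshot("wrist");save(w,"w1");C=cloud(w)
m=(C[...,2]>62)&(C[...,2]<75)&(C[...,0]<605)
P=C[m];print(len(P),P.min(0),P.max(0),P.mean(0))
m2=(C[...,2]>52)&(C[...,2]<62)&(C[...,0]<620);P=C[m2];print(len(P),np.percentile(P,[1,50,99],axis=0))
print(observe()["joints"])
go((577,100.7,55,1.9))
E
```

```text
21136 [ 323.47293586 -755.38456512   62.00045361] [ 414.91401476 -621.17591589   74.99946799] [ 367.29038295 -687.46855764   71.87439442]
1186 [[ 321.94533615 -746.06229321   52.0803152 ]
 [ 327.65872506 -636.31361135   56.89144893]
 [ 419.45588774 -618.85394552   61.93329515]]
[-1.31260557e+00  1.23817725e-01  1.65027854e+00  1.44941429e-05
  1.36748614e+00 -8.25697534e-02]
(577, 100.7, 55, 1.9) tx,ty,tz [ 14.437 -13.802   4.461] w [ 0.   -0.   17.62] rows 17
```

View pics/w1.png

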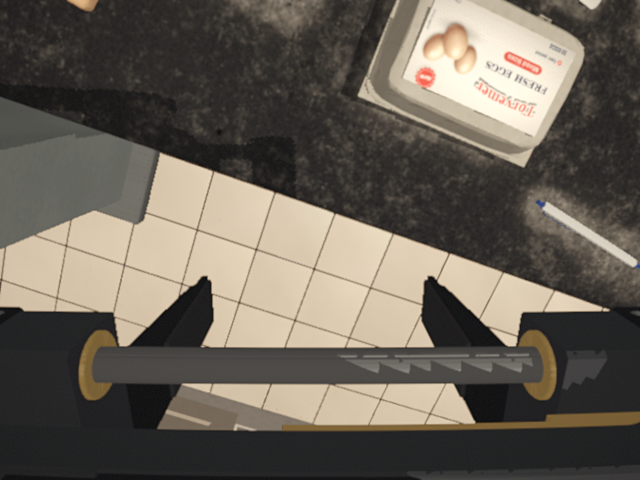

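The picture shows the start pose: egg box at (470,70), fingers at (190,340) and (450,340). The call was refused because every row needs all seven keys, so I'll send it again complete.

Request:
carry_out:
  targets:
    - {"tx": 9.06,"ty": -10.38,"tz": 0.34,"wx": 0,"wy": 0,"wz": 17.6,"jaw": 0.2}
    - {"tx": 9.06,"ty": -10.38,"tz": 0.34,"wx": 0,"wy": 0,"wz": 17.6,"jaw": 0.2}
    - {"tx": 9.06,"ty": -10.38,"tz": 0.34,"wx": 0,"wy": 0,"wz": 17.6,"jaw": 0.2}
    - {"tx": 9.06,"ty": -10.38,"tz": 0.34,"wx": 0,"wy": 0,"wz": 17.6,"jaw": 0.2}
    - {"tx": 9.06,"ty": -10.38,"tz": 0.34,"wx": 0,"wy": 0,"wz": 17.6,"jaw": 0.2}
    - {"tx": 9.06,"ty": -10.38,"tz": 0.34,"wx": 0,"wy": 0,"wz": 17.6,"jaw": 0.2}
    - {"tx": 9.06,"ty": -10.38,"tz": 0.34,"wx": 0,"wy": 0,"wz": 17.6,"jaw": 0.2}
    - {"tx": 9.06,"ty": -10.38,"tz": 0.34,"wx": 0,"wy": 0,"wz": 17.6,"jaw": 0.2}
    - {"tx": 9.06,"ty": -10.38,"tz": 0.34,"wx": 0,"wy": 0,"wz": 17.6,"jaw": 0.2}
    - {"tx": 9.06,"ty": -10.38,"tz": 0.34,"wx": 0,"wy": 0,"wz": 17.6,"jaw": 0.2}
    - {"tx": 9.06,"ty": -10.38,"tz": 0.34,"wx": 0,"wy": 0,"wz": 17.6,"jaw": 0.2}
    - {"tx": 9.06,"ty": -10.38,"tz": 0.34,"wx": 0,"wy": 0,"wz": 17.6,"jaw": 0.2}
    - {"tx": 9.06,"ty": -10.38,"tz": 0.34,"wx": 0,"wy": 0,"wz": 17.6,"jaw": 0.2}
    - {"tx": 14.44,"ty": -13.8,"tz": 2.09,"wx": 0,"wy": 0,"wz": 17.6,"jaw": 0.2}
    - {"tx": 14.44,"ty": -13.8,"tz": 2.09,"wx": 0,"wy": 0,"wz": 17.6,"jaw": 0.2}
    - {"tx": 14.44,"ty": -13.8,"tz": 2.09,"wx": 0,"wy": 0,"wz": 17.6,"jaw": 0.2}
    - {"tx": 14.44,"ty": -13.8,"tz": 2.09,"wx": 0,"wy": 0,"wz": 17.6,"jaw": 0.2}
    - {"tx": 14.44,"ty": -13.8,"tz": 2.09,"wx": 0,"wy": 0,"wz": 17.6,"jaw": 0.2}
    - {"tx": 14.44,"ty": -13.8,"tz": 2.09,"wx": 0,"wy": 0,"wz": 17.6,"jaw": 0.2}
    - {"tx": 14.44,"ty": -13.8,"tz": 2.09,"wx": 0,"wy": 0,"wz": 17.6,"jaw": 0.2}

```text
clock: 3.3
eef_pos: [577.6, 100.0, 148.6]
eef_rot: [0.0, 1.0, 0.017, -0.001]
contact_force: [-0.2, -0.8, 0.1]
gripper_width: 56.9
grasp_force: 0.0
```

```bash
python3 - <<'E'
from h import *
w=snapshot("wrist");save(w,"w2");C=cloud(w)
m=(C[...,2]>63)&(C[...,2]<75)&(C[...,0]<605)
P=C[m];print(len(P),np.percentile(P,[1,50,99],axis=0).round(1))
m2=(C[...,2]>52)&(C[...,2]<62)&(C[...,0]<620);P=C[m2];print(len(P),np.percentile(P,[1,50,99],axis=0).round(1))
print(observe()["joints"],pose()[0])
go((577,100.7,55,1.9))
E
```

```text
1915 [[563.1  90.2  63.9]
 [581.  101.   68. ]
 [596.1 111.6  69.8]]
8636 [[593.5 -24.6  52.5]
 [603.1 102.5  58. ]
 [612.  228.5  59.9]]
[ 7.88403266e-02  5.14301586e-02  1.87338018e+00 -6.93102453e-04
  1.21834946e+00  1.61737079e+00] [577.1915608   99.18912926 149.3247536 ]
(577, 100.7, 55, 1.9) tx,ty,tz [ 0.    -0.04   2.358] w [ 0.04  0.09 -0.04] rows 2
```

Request:
carry_out:
  targets:
    - {"tx": 0,"ty": -0.03,"tz": 1.2,"wx": 0,"wy": 0,"wz": 0,"jaw": 0.2}
    - {"tx": 0,"ty": -0.03,"tz": 2.0,"wx": 0,"wy": 0,"wz": 0,"jaw": 0.2}
    - {"tx": 0,"ty": -0.03,"tz": 2.35,"wx": 0,"wy": 0,"wz": 0,"jaw": 0.2}
    - {"tx": 0,"ty": -0.03,"tz": 2.35,"wx": 0,"wy": 0,"wz": 0,"jaw": -1}
    - {"tx": 0,"ty": -0.03,"tz": 2.35,"wx": 0,"wy": 0,"wz": 0,"jaw": -1}
    - {"tx": 0,"ty": -0.03,"tz": 2.35,"wx": 0,"wy": 0,"wz": 0,"jaw": -1}
    - {"tx": 0,"ty": -0.03,"tz": 2.35,"wx": 0,"wy": 0,"wz": 0,"jaw": -1}
    - {"tx": 0,"ty": -0.03,"tz": 2.35,"wx": 0,"wy": 0,"wz": 0,"jaw": -1}
  force: 20

```text
clock: 4.15
eef_pos: [578.2, 100.5, 57.6]
eef_rot: [0.002, 1.0, 0.018, 0.001]
contact_force: [0.7, -14.6, 3.7]
gripper_width: 22.6
grasp_force: 7.5
```

Request:
carry_out:
  targets:
    - {"tx": -0.05,"ty": 0,"tz": 0,"wx": 0,"wy": 0,"wz": 0,"jaw": -1}
    - {"tx": -0.15,"ty": 0,"tz": 0,"wx": 0,"wy": 0,"wz": 0,"jaw": -1}
    - {"tx": -0.35,"ty": 0,"tz": 0,"wx": 0,"wy": 0,"wz": 0,"jaw": -1}
    - {"tx": -0.6,"ty": 0,"tz": 0,"wx": 0,"wy": 0,"wz": 0,"jaw": -1}
    - {"tx": -0.85,"ty": 0,"tz": 0,"wx": 0,"wy": 0,"wz": 0,"jaw": -1}
    - {"tx": -1.1,"ty": 0,"tz": 0,"wx": 0,"wy": 0,"wz": 0,"jaw": -1}
    - {"tx": -1.35,"ty": 0,"tz": 0,"wx": 0,"wy": 0,"wz": 0,"jaw": -1}
    - {"tx": -1.6,"ty": 0,"tz": 0,"wx": 0,"wy": 0,"wz": 0,"jaw": -1}
    - {"tx": -1.85,"ty": 0,"tz": 0,"wx": 0,"wy": 0,"wz": 0,"jaw": -1}
    - {"tx": -2.1,"ty": 0,"tz": 0,"wx": 0,"wy": 0,"wz": 0,"jaw": -1}
    - {"tx": -2.35,"ty": 0,"tz": 0,"wx": 0,"wy": 0,"wz": 0,"jaw": -1}
    - {"tx": -2.6,"ty": 0,"tz": 0,"wx": 0,"wy": 0,"wz": 0,"jaw": -1}
    - {"tx": -2.85,"ty": 0,"tz": 0,"wx": 0,"wy": 0,"wz": 0,"jaw": -1}
    - {"tx": -3.1,"ty": 0,"tz": 0,"wx": 0,"wy": 0,"wz": 0,"jaw": -1}
    - {"tx": -3.35,"ty": 0,"tz": 0,"wx": 0,"wy": 0,"wz": 0,"jaw": -1}
    - {"tx": -3.55,"ty": 0,"tz": 0,"wx": 0,"wy": 0,"wz": 0,"jaw": -1}
    - {"tx": -3.65,"ty": 0,"tz": 0,"wx": 0,"wy": 0,"wz": 0,"jaw": -1}
    - {"tx": -3.75,"ty": 0,"tz": 0,"wx": 0,"wy": 0,"wz": 0,"jaw": -1}
    - {"tx": -3.8,"ty": 0,"tz": 0,"wx": 0,"wy": 0,"wz": 0,"jaw": -1}
    - {"tx": -3.8,"ty": 0,"tz": 0,"wx": 0,"wy": 0,"wz": 0,"jaw": -1}

```text
clock: 6.15
eef_pos: [426.8, 94.9, 57.6]
eef_rot: [0.002, 1.0, 0.018, 0.002]
contact_force: [1.3, -10.8, 4.2]
gripper_width: 21.8
grasp_force: 20.0
```

Request:
carry_out:
  targets:
    - {"tx": -0.1,"ty": 0.02,"tz": 0,"wx": 0,"wy": 0,"wz": 0,"jaw": -1}
    - {"tx": -0.2,"ty": 0.03,"tz": 0,"wx": 0,"wy": 0,"wz": 0,"jaw": -1}
    - {"tx": -0.3,"ty": 0.03,"tz": 0,"wx": 0,"wy": 0,"wz": 0,"jaw": -1}
    - {"tx": -0.4,"ty": 0.03,"tz": 0,"wx": 0,"wy": 0,"wz": 0,"jaw": -1}
    - {"tx": -0.5,"ty": 0.03,"tz": 0,"wx": 0,"wy": 0,"wz": 0,"jaw": -1}

```text
clock: 6.65
eef_pos: [407.4, 94.2, 57.6]
eef_rot: [0.001, 1.0, 0.017, 0.003]
contact_force: [15.1, -5.4, -11.1]
gripper_width: 21.8
grasp_force: 20.0
```

Request:
carry_out:
  targets:
    - {"tx": 0.05,"ty": 0,"tz": 0,"wx": 0,"wy": 0,"wz": 0,"jaw": 0.2}
    - {"tx": 0.05,"ty": 0,"tz": 0,"wx": 0,"wy": 0,"wz": 0,"jaw": 0.2}
    - {"tx": 0.05,"ty": 0,"tz": 0,"wx": 0,"wy": 0,"wz": 0,"jaw": 0.2}
    - {"tx": 0.05,"ty": 0,"tz": -1,"wx": 0,"wy": 0,"wz": 0,"jaw": 0.2}
    - {"tx": 0.5,"ty": 0,"tz": -2.2,"wx": 0,"wy": 0,"wz": 0,"jaw": 0.2}
    - {"tx": 1.5,"ty": 0,"tz": -3.2,"wx": 0,"wy": 0,"wz": 0,"jaw": 0.2}
    - {"tx": 2.5,"ty": 0,"tz": -4.2,"wx": 0,"wy": 0,"wz": 0,"jaw": 0.2}
    - {"tx": 3.3,"ty": 0,"tz": -5.2,"wx": 0,"wy": 0,"wz": 0,"jaw": 0.2}
    - {"tx": 3.3,"ty": 0,"tz": -6,"wx": 0,"wy": 0,"wz": 0,"jaw": 0.2}
    - {"tx": 3.3,"ty": 0,"tz": -6,"wx": 0,"wy": 0,"wz": 0,"jaw": 0.2}
    - {"tx": 3.3,"ty": 0,"tz": -6,"wx": 0,"wy": 0,"wz": 0,"jaw": 0.2}

```text
clock: 7.75
eef_pos: [537.7, 99.6, 296.8]
eef_rot: [-0.0, 1.0, 0.017, 0.001]
contact_force: [-0.2, -0.1, -0.2]
gripper_width: 57.2
grasp_force: 0.0
```

```bash
python3 - <<'E'
from h import *
w=snapshot("wrist");save(w,"w3");t=snapshot("top");save(t,"top3",(120,140,420,340),2.6)
print(observe()["clock"],pose()[0])
C=cloud(w)
for p,l in((w,"w"),(t,"t")):
  for r in cut_out("cup1",p): 
    P=cloud(p)[r["region"]];P=P[P[:,2]>50]
    if len(P)>20: print(l,round(r["p"],2),r["region"].sum(),np.median(P,0).round(1),cv2.minEnclosingCircle(P[P[:,2]<66][:,:2].astype(np.float32)))
m=(C[...,2]>63)&(C[...,2]<75)&(C[...,0]<500)
P=C[m];print("fin",len(P),np.percentile(P,[1,50,99],axis=0).round(1) if len(P) else 0)
E
```

```text
7.85 [536.05450431  99.43306141 293.86237057]
w 0.97 4765 [ 654.4 -105.    57.4] ((645.661376953125, -107.42346954345703), 38.63056564331055)
w 0.84 3332 [504.4  37.5  68.4] ((505.87298583984375, 32.812992095947266), 39.30821990966797)
w 0.81 3427 [500.  164.1  68.7] ((497.1089172363281, 163.23114013671875), 38.627864837646484)
w 0.59 3787 [602.1 166.6  69.4] ((600.9307861328125, 165.6014404296875), 40.42097854614258)
w 0.48 43237 [432.6  94.9  58.3] ((433.05181884765625, 96.10710906982422), 130.3812713623047)
t 0.75 469 [ 646.9 -104.5   55.4] ((646.2229614257812, -104.98896026611328), 38.083152770996094)
t 0.68 512 [ 763.9 -163.4   84. ] ((766.0492553710938, -165.67698669433594), 29.391935348510742)
t 0.56 467 [345.8 221.9  56.2] ((339.88836669921875, 221.1619873046875), 37.65196228027344)
fin 2026 [[395.8  17.1  63.2]
 [464.3 135.3  68.5]
 [499.3 349.5  74.7]]
```

View pics/w3.png

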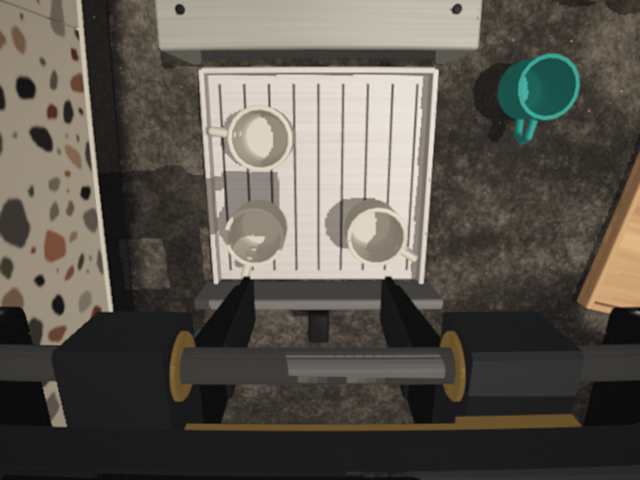

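The shelf is fully out and holds exactly three white cups: A at (257,235) with its handle towards the panel (247,270), B at (376,235) with its handle at (412,257), and C at (260,138) with its handle to the left (212,132). The turquoise cup at (540,90) is off the shelf.

```bash
cat >> h.py <<'E'
from scipy.optimize import least_squares
def cup(C,x,y,base=12):
    "centre, handle dir and cup yaw, from cloud, near x,y"
    P=C.reshape(-1,3);P=P[np.isfinite(P[:,2])]
    c=np.array([x,y],float)
    for _ in range(4):
        d=np.hypot(*(P[:,:2]-c).T);k=P[(d<36)&(d>18)&(P[:,2]>base+53)&(P[:,2]<base+63)]
        c=least_squares(lambda v:np.hypot(*(k[:,:2]-v).T)-27.5,c,loss="soft_l1").x
    d=np.hypot(*(P[:,:2]-c).T);h=P[(d>35)&(d<54)&(P[:,2]>base+22)&(P[:,2]<base+58)]
    hd=h[:,:2]-c; hm=(hd/np.linalg.norm(hd,axis=1)[:,None]).mean(0); ang=np.degrees(np.arctan2(hm[1],hm[0]))
    r=np.hypot(*(k[:,:2]-c).T)
    print("cup",c.round(1),"rim z",np.median(k[:,2]).round(1),"n",len(k),"res",r.std().round(1),"handle",len(h),ang.round(1),"conc",np.linalg.norm(hm).round(2),"yaw",round((ang+360)%360-180,1))
E
python3 - <<'E'
from h import *
w=snapshot("wrist");t=snapshot("top")
for p in(w,t):
  C=cloud(p)
  for c in((500,36),(497,163),(600,165)): cup(C,*c)
t=t;C=cloud(t);x,y,z=C[...,0],C[...,1],C[...,2]
hsv=cv2.cvtColor(t["pixels"],cv2.COLOR_BGR2HSV)
m=((z>3)&(z<35)&(hsv[...,0]>8)&(hsv[...,0]<30)&(hsv[...,1]>80)&(hsv[...,2]>120)&(x>350)&(y<-180)&(y>-560)).astype(np.uint8)
m=cv2.morphologyEx(m,cv2.MORPH_OPEN,np.ones((3,3)))
body=cv2.morphologyEx(m,cv2.MORPH_OPEN,np.ones((35,35)))
P=C[body>0];print(cv2.minAreaRect(P[:,:2].astype(np.float32)),np.median(P,0))
g=C[(m>0)&(cv2.dilate(body,np.ones((9,9)))==0)];print("grip",np.median(g,0),len(g))
E
```

```text
cup [510.7  42.5] rim z 70.1 n 845 res 1.2 handle 139 -119.7 conc 1.0 yaw 60.3
cup [506.4 160.2] rim z 70.0 n 867 res 1.2 handle 100 165.4 conc 1.0 yaw -14.6
cup [599.2 154.6] rim z 70.0 n 938 res 1.2 handle 161 82.6 conc 1.0 yaw -97.4
cup [500.  36.] rim z nan n 0 res nan handle 15 -113.4 conc 1.0 yaw 66.6
cup [497. 163.] rim z nan n 0 res nan handle 0 nan conc nan yaw nan
cup [597.  153.4] rim z 69.2 n 18 res 1.4 handle 0 nan conc nan yaw nan
((0.0, 0.0), (0.0, 0.0), 0.0) [nan nan nan]
grip [ 504.40775842 -358.14561499    8.44576519] 6844
  return _methods._mean(a, axis=axis, dtype=dtype,
  ret = ret.dtype.type(ret / rcount)
  ret = _var(a, axis=axis, dtype=dtype, out=out, ddof=ddof,
  arrmean = um.true_divide(arrmean, div, out=arrmean,
  ret = ret.dtype.type(ret / rcount)
h.py:41: RuntimeWarning: Mean of empty slice.
  hd=h[:,:2]-c; hm=(hd/np.linalg.norm(hd,axis=1)[:,None]).mean(0); ang=np.degrees(np.arctan2(hm[1],hm[0]))
  ret = um.true_divide(
```

```bash
python3 - <<'E'
from h import *
go((506.4,160.2,130,-14.6),(506.4,160.2,54,-14.6))
E
```

```text
(506.4, 160.2, 130, -14.6) tx,ty,tz [-0.681 -1.546  4.105] w [ 0.03  0.16 16.53] rows 4
(506.4, 160.2, 54, -14.6) tx,ty,tz [-0.675 -1.546  6.005] w [ 0.03  0.16 16.53] rows 5
```

Request:
carry_out:
  targets:
    - {"tx": -0.68,"ty": -1.55,"tz": 4.1,"wx": 0,"wy": 0.1,"wz": 16.5,"jaw": 0.55}
    - {"tx": -0.68,"ty": -1.55,"tz": 4.1,"wx": 0,"wy": 0.1,"wz": 16.5,"jaw": 0.55}
    - {"tx": -0.68,"ty": -1.55,"tz": 4.1,"wx": 0,"wy": 0.1,"wz": 16.5,"jaw": 0.55}
    - {"tx": -0.68,"ty": -1.55,"tz": 4.1,"wx": 0,"wy": 0.1,"wz": 16.5,"jaw": 0.55}
    - {"tx": -0.68,"ty": -1.55,"tz": 4.1,"wx": 0,"wy": 0.1,"wz": 16.5,"jaw": 0.55}
    - {"tx": -0.68,"ty": -1.55,"tz": 4.1,"wx": 0,"wy": 0.1,"wz": 16.5,"jaw": 0.55}
    - {"tx": -0.68,"ty": -1.55,"tz": 4.7,"wx": 0,"wy": 0.1,"wz": 16.5,"jaw": 0.55}
    - {"tx": -0.68,"ty": -1.55,"tz": 5.2,"wx": 0,"wy": 0.1,"wz": 16.5,"jaw": 0.55}
    - {"tx": -0.68,"ty": -1.55,"tz": 5.7,"wx": 0,"wy": 0.1,"wz": 16.5,"jaw": 0.55}
    - {"tx": -0.68,"ty": -1.55,"tz": 6.0,"wx": 0,"wy": 0.1,"wz": 16.5,"jaw": 0.55}
    - {"tx": -0.68,"ty": -1.55,"tz": 6.0,"wx": 0,"wy": 0.1,"wz": 16.5,"jaw": 0.55}
  force: 7

```text
clock: 9.15
eef_pos: [508.2, 159.9, 56.0]
eef_rot: [0.0, 0.992, -0.127, 0.001]
contact_force: [-0.5, 0.1, 0.5]
gripper_width: 73.7
grasp_force: 0.0
```

Request:
carry_out:
  targets:
    - {"tx": 0,"ty": 0,"tz": 0,"wx": 0,"wy": 0,"wz": 0,"jaw": 0.3}
    - {"tx": 0,"ty": 0,"tz": 0,"wx": 0,"wy": 0,"wz": 0,"jaw": 0.1}
    - {"tx": 0,"ty": 0,"tz": 0,"wx": 0,"wy": 0,"wz": 0,"jaw": 0.1}
    - {"tx": 0,"ty": 0,"tz": 0,"wx": 0,"wy": 0,"wz": 0,"jaw": 0.1}
    - {"tx": 0,"ty": 0,"tz": 0,"wx": 0,"wy": 0,"wz": 0,"jaw": 0.1}
    - {"tx": 0,"ty": 0,"tz": 0,"wx": 0,"wy": 0,"wz": 0,"jaw": 0.1}
  force: 7

```text
clock: 9.75
eef_pos: [509.1, 160.3, 57.4]
eef_rot: [-0.0, 0.992, -0.127, 0.002]
contact_force: [-0.8, -2.3, 6.0]
gripper_width: 58.6
grasp_force: 7.0
```

```bash
python3 - <<'E'
from h import *
for _ in range(4):
  s=observe();print(s["eef_pos"].round(2),s["contact_force"].round(1),s["gripper_width"],s["grasp_force"]); snapshot("top")
go((507,160,190,-14.6))
E
```

```text
[509.07 160.31  57.42] [-0.8 -2.3  6. ] 58.59955794448608 7.000140339368954
[509.08 160.3   57.42] [-1.  -2.9  7.2] 59.182366058688864 7.000211174308788
[509.08 160.31  57.45] [-0.7 -1.9  6.1] 59.031150585642486 7.000259583292063
[509.09 160.33  57.44] [ 0.2 -2.7  6.3] 58.668043724622464 7.00019560274086
(507, 160, 190, -14.6) tx,ty,tz [-0.034  0.018 -3.314] w [-0.04 -0.25  0.04] rows 3
```

Request:
carry_out:
  targets:
    - {"tx": 0,"ty": 0,"tz": -0.3,"wx": 0,"wy": 0,"wz": 0,"jaw": 0.1}
    - {"tx": 0,"ty": 0,"tz": -0.8,"wx": 0,"wy": 0,"wz": 0,"jaw": 0.1}
    - {"tx": 0,"ty": 0,"tz": -1.5,"wx": 0,"wy": 0,"wz": 0,"jaw": 0.1}
    - {"tx": 0,"ty": 0,"tz": -2.3,"wx": 0,"wy": 0,"wz": 0,"jaw": 0.1}
    - {"tx": 0,"ty": 0,"tz": -3.0,"wx": 0,"wy": 0,"wz": 0,"jaw": 0.1}
    - {"tx": 0,"ty": 0,"tz": -3.3,"wx": 0,"wy": 0,"wz": 0,"jaw": 0.1}
    - {"tx": 0,"ty": 0,"tz": -3.3,"wx": 0,"wy": 0,"wz": 0,"jaw": 0.1}
    - {"tx": 0,"ty": 0,"tz": -3.3,"wx": 0,"wy": 0,"wz": 0,"jaw": 0.1}

```text
clock: 10.75
eef_pos: [506.8, 160.4, 186.5]
eef_rot: [0.0, 0.992, -0.127, -0.0]
contact_force: [0.0, 0.2, -2.2]
gripper_width: 59.0
grasp_force: 7.0
```

```bash
python3 - <<'E'
from h import *
s=observe();print(s["eef_pos"].round(2),s["contact_force"].round(1),s["gripper_width"],s["grasp_force"])
p=np.array([513,-360]);ux=np.array([.982,-.191]);uy=np.array([.191,.982])
for x,y in((55,50),(55,-50),(-40,0)): print((x,y),p+x*ux+y*uy)
T=p+55*ux+50*uy
go((*T,150,-11),(*T,70,-11))
E
```

```text
[506.82 160.35 186.51] [ 0.   0.2 -2.2] 58.98402639164572 6.999909071746515
(55, 50) [ 576.56  -321.405]
(55, -50) [ 557.46  -419.605]
(-40, 0) [ 473.72 -352.36]
(np.float64(576.56), np.float64(-321.405), 150, -11) tx,ty,tz [ 4.718 11.217  0.917] w [ 0.03  0.01 -3.57] rows 10
(np.float64(576.56), np.float64(-321.405), 70, -11) tx,ty,tz [ 4.718 11.216  2.917] w [ 0.03  0.01 -3.57] rows 11
```

Request:
carry_out:
  targets:
    - {"tx": 0.19,"ty": 0.45,"tz": 0.04,"wx": 0,"wy": 0,"wz": -0.5,"jaw": 0.1}
    - {"tx": 0.57,"ty": 1.35,"tz": 0.1,"wx": 0,"wy": 0,"wz": -1,"jaw": 0.1}
    - {"tx": 0.99,"ty": 2.36,"tz": 0.2,"wx": 0,"wy": 0,"wz": -1.5,"jaw": 0.1}
    - {"tx": 1.41,"ty": 3.36,"tz": 0.3,"wx": 0,"wy": 0,"wz": -2,"jaw": 0.1}
    - {"tx": 1.83,"ty": 4.37,"tz": 0.4,"wx": 0,"wy": 0,"wz": -2.5,"jaw": 0.1}
    - {"tx": 2.25,"ty": 5.38,"tz": 0.5,"wx": 0,"wy": 0,"wz": -3,"jaw": 0.1}
    - {"tx": 2.67,"ty": 6.38,"tz": 0.6,"wx": 0,"wy": 0,"wz": -3.6,"jaw": 0.1}
    - {"tx": 3.1,"ty": 7.39,"tz": 0.7,"wx": 0,"wy": 0,"wz": -3.6,"jaw": 0.1}
    - {"tx": 3.52,"ty": 8.39,"tz": 0.8,"wx": 0,"wy": 0,"wz": -3.6,"jaw": 0.1}
    - {"tx": 3.94,"ty": 9.4,"tz": 0.9,"wx": 0,"wy": 0,"wz": -3.6,"jaw": 0.1}
    - {"tx": 4.3,"ty": 10.25,"tz": 0.92,"wx": 0,"wy": 0,"wz": -3.6,"jaw": 0.1}
    - {"tx": 4.55,"ty": 10.85,"tz": 0.92,"wx": 0,"wy": 0,"wz": -3.6,"jaw": 0.1}
    - {"tx": 4.72,"ty": 11.22,"tz": 0.92,"wx": 0,"wy": 0,"wz": -3.6,"jaw": 0.1}
    - {"tx": 4.72,"ty": 11.22,"tz": 1.4,"wx": 0,"wy": 0,"wz": -3.6,"jaw": 0.1}
    - {"tx": 4.72,"ty": 11.22,"tz": 1.9,"wx": 0,"wy": 0,"wz": -3.6,"jaw": 0.1}
    - {"tx": 4.72,"ty": 11.22,"tz": 2.4,"wx": 0,"wy": 0,"wz": -3.6,"jaw": 0.1}
    - {"tx": 4.72,"ty": 11.22,"tz": 2.7,"wx": 0,"wy": 0,"wz": -3.6,"jaw": 0.1}
    - {"tx": 4.72,"ty": 11.22,"tz": 2.9,"wx": 0,"wy": 0,"wz": -3.6,"jaw": 0.1}
    - {"tx": 4.72,"ty": 11.22,"tz": 2.9,"wx": 0,"wy": 0,"wz": -3.6,"jaw": 0.1}
    - {"tx": 4.72,"ty": 11.22,"tz": 2.9,"wx": 0,"wy": 0,"wz": -3.6,"jaw": 0.1}

```text
clock: 12.75
eef_pos: [578.0, -321.5, 72.6]
eef_rot: [0.0, 0.995, -0.095, 0.001]
contact_force: [0.9, 0.9, -0.7]
gripper_width: 59.0
grasp_force: 7.0
```

```bash
python3 - <<'E'
from h import *
s=observe();print(s["eef_pos"].round(2),s["contact_force"].round(1),s["gripper_width"],s["grasp_force"],pose()[1].as_matrix()[:,0])
w=snapshot("wrist");save(w,"w4");C=cloud(w);x,y,z=C[...,0],C[...,1],C[...,2]
f=C[(abs(z-8)<4)&(x>380)&(x<640)&(y<-220)&(y>-500)];print("floor",len(f),np.median(f,0))
# tray rim: z 15-26
k=C[(z>15)&(z<26)&(x>340)&(x<680)&(y<-200)&(y>-540)]
a=np.radians(-11);Rm=np.array([[np.cos(a),np.sin(a)],[-np.sin(a),np.cos(a)]])
for dd in(-4,-2,0,2,4):
  b=a+np.radians(dd);Rm=np.array([[np.cos(b),np.sin(b)],[-np.sin(b),np.cos(b)]]);q=k[:,:2]@Rm.T
  hx=np.histogram(q[:,0],60)[0].max();hy=np.histogram(q[:,1],60)[0].max();print(dd-11,hx,hy,np.percentile(q,[.5,99.5],axis=0).round(1).tolist(), (Rm@[513,-360]).round(1))
E
```

```text
[ 578.01 -321.48   72.59] [ 0.9  0.9 -0.7] 58.995998751578085 6.999982942943461 [ 0.98175744 -0.19012255  0.00239719]
floor 51082 [ 582.68638351 -379.52488799    8.41457503]
-15 1398 1500 [[563.4, -328.4], [711.2, -88.6]] [ 588.7 -215. ]
-13 2174 1751 [[551.6, -348.2], [700.0, -112.2]] [ 580.8 -235.4]
-11 2585 1877 [[539.2, -369.8], [688.6, -135.2]] [ 572.3 -255.5]
-9 2203 1937 [[526.0, -392.4], [682.7, -156.9]] [ 563.  -275.3]
-7 1479 1631 [[512.2, -415.1], [676.3, -177.9]] [ 553.  -294.8]
```

View pics/w4.png

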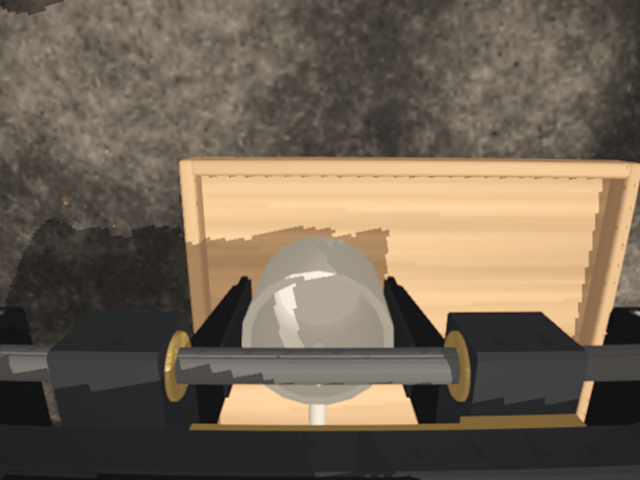

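The cup is held upright over the tray. Its handle points towards the grip at (318,410), and the tray's far rim is at row 165. Now I'll lower it gently.

Request:
carry_out:
  targets:
    - {"tx": 0,"ty": 0,"tz": 0.1,"wx": 0,"wy": 0,"wz": 0,"jaw": 0.1}
    - {"tx": 0,"ty": 0,"tz": 0.2,"wx": 0,"wy": 0,"wz": 0,"jaw": 0.1}
    - {"tx": 0,"ty": 0,"tz": 0.3,"wx": 0,"wy": 0,"wz": 0,"jaw": 0.1}
    - {"tx": 0,"ty": 0,"tz": 0.3,"wx": 0,"wy": 0,"wz": 0,"jaw": 0.1}
    - {"tx": 0,"ty": 0,"tz": 0.3,"wx": 0,"wy": 0,"wz": 0,"jaw": 0.1}
    - {"tx": 0,"ty": 0,"tz": 0.3,"wx": 0,"wy": 0,"wz": 0,"jaw": 0.1}

```text
clock: 13.4
eef_pos: [577.7, -321.6, 60.2]
eef_rot: [0.0, 0.995, -0.096, 0.001]
contact_force: [-0.3, -0.0, -0.9]
gripper_width: 59.2
grasp_force: 7.0
```

Request:
carry_out:
  targets:
    - {"tx": 0,"ty": 0,"tz": 0.02,"wx": 0,"wy": 0,"wz": 0,"jaw": 0.1}
    - {"tx": 0,"ty": 0,"tz": 0.04,"wx": 0,"wy": 0,"wz": 0,"jaw": 0.1}
    - {"tx": 0,"ty": 0,"tz": 0.06,"wx": 0,"wy": 0,"wz": 0,"jaw": 0.1}
    - {"tx": 0,"ty": 0,"tz": 0.06,"wx": 0,"wy": 0,"wz": 0,"jaw": 0.1}
    - {"tx": 0,"ty": 0,"tz": 0.06,"wx": 0,"wy": 0,"wz": 0,"jaw": 0.1}

```text
clock: 13.9
eef_pos: [577.6, -321.5, 57.6]
eef_rot: [0.0, 0.995, -0.096, 0.001]
contact_force: [0.1, 0.1, -2.1]
gripper_width: 59.2
grasp_force: 7.0
```

Request:
carry_out:
  targets:
    - {"tx": 0,"ty": 0,"tz": 0.02,"wx": 0,"wy": 0,"wz": 0,"jaw": 0.1}
    - {"tx": 0,"ty": 0,"tz": 0.04,"wx": 0,"wy": 0,"wz": 0,"jaw": 0.1}
    - {"tx": 0,"ty": 0,"tz": 0.06,"wx": 0,"wy": 0,"wz": 0,"jaw": 0.1}
    - {"tx": 0,"ty": 0,"tz": 0.08,"wx": 0,"wy": 0,"wz": 0,"jaw": 0.1}
    - {"tx": 0,"ty": 0,"tz": 0.08,"wx": 0,"wy": 0,"wz": 0,"jaw": 0.1}
    - {"tx": 0,"ty": 0,"tz": 0.08,"wx": 0,"wy": 0,"wz": 0,"jaw": 0.1}

```text
clock: 14.5
eef_pos: [577.7, -321.4, 54.4]
eef_rot: [-0.0, 0.995, -0.096, 0.001]
contact_force: [-0.3, 0.0, -1.2]
gripper_width: 59.1
grasp_force: 7.0
```

Request:
carry_out:
  targets:
    - {"tx": 0,"ty": 0,"tz": 0.02,"wx": 0,"wy": 0,"wz": 0,"jaw": 0.1}
    - {"tx": 0,"ty": 0,"tz": 0.03,"wx": 0,"wy": 0,"wz": 0,"jaw": 0.1}
    - {"tx": 0,"ty": 0,"tz": 0.03,"wx": 0,"wy": 0,"wz": 0,"jaw": 0.1}

```text
clock: 14.8
eef_pos: [577.9, -321.6, 53.7]
eef_rot: [0.0, 0.995, -0.096, 0.001]
contact_force: [-0.3, 0.7, 0.5]
gripper_width: 59.4
grasp_force: 7.0
```

Request:
carry_out:
  targets:
    - {"tx": 0,"ty": 0,"tz": 0.0,"wx": 0,"wy": 0,"wz": 0,"jaw": 0.3}
    - {"tx": 0,"ty": 0,"tz": 0.0,"wx": 0,"wy": 0,"wz": 0,"jaw": 0.5}
    - {"tx": 0,"ty": 0,"tz": 0.0,"wx": 0,"wy": 0,"wz": 0,"jaw": 0.5}
    - {"tx": 0,"ty": 0,"tz": -0.5,"wx": 0,"wy": 0,"wz": 0,"jaw": 0.5}
    - {"tx": 0,"ty": 0,"tz": -1.5,"wx": 0,"wy": 0,"wz": 0,"jaw": 0.5}
    - {"tx": 0,"ty": 0,"tz": -2.5,"wx": 0,"wy": 0,"wz": 0,"jaw": 0.5}
    - {"tx": 0,"ty": 0,"tz": -3.5,"wx": 0,"wy": 0,"wz": 0,"jaw": 0.5}
    - {"tx": 0,"ty": 0,"tz": -3.5,"wx": 0,"wy": 0,"wz": 0,"jaw": 0.5}

```text
clock: 15.6
eef_pos: [580.7, -323.6, 202.0]
eef_rot: [0.003, 0.995, -0.096, 0.007]
contact_force: [0.3, -1.3, 0.6]
gripper_width: 71.1
grasp_force: 0.0
```

```bash
python3 - <<'E'
from h import *
w=snapshot("wrist");C=cloud(w)
cup(C,577,-321,8)
B=(510.7,42.5)
go((545,-20,170,60.3),(*B,130,60.3),(*B,56,60.3))
t=snapshot("top");C=cloud(t)
for r in cut_out("cup1",t): 
    P=C[r["region"]];print(round(r["p"],2),np.nanmedian(P,0).round(0))
E
```

```text
cup [ 575.6 -321.6] rim z 66.1 n 1409 res 1.2 handle 161 168.3 conc 1.0 yaw -11.7
(545, -20, 170, 60.3) tx,ty,tz [-2.29  -7.268  0.663] w [  0.49  -0.36 -71.27] rows 7
(510.7, 42.5, 130, 60.3) tx,ty,tz [-3.439 -8.642  1.648] w [  0.49  -0.36 -71.27] rows 8
(510.7, 42.5, 56, 60.3) tx,ty,tz [-3.456 -8.647  3.498] w [  0.49  -0.36 -71.27] rows 8
0.85 [348. 222.  11.]
0.81 [513.  39.  25.]
0.73 [ 659. -110.   28.]
0.72 [602. 158.  34.]
0.58 [ 584. -318.   34.]
```

Request:
carry_out:
  targets:
    - {"tx": -0.5,"ty": -1,"tz": 0.1,"wx": 0,"wy": 0,"wz": -8,"jaw": 0.55}
    - {"tx": -1,"ty": -2.2,"tz": 0.2,"wx": 0,"wy": 0,"wz": -16,"jaw": 0.55}
    - {"tx": -1.4,"ty": -3.4,"tz": 0.3,"wx": 0,"wy": 0,"wz": -24,"jaw": 0.55}
    - {"tx": -1.8,"ty": -4.6,"tz": 0.3,"wx": 0,"wy": 0,"wz": -32,"jaw": 0.55}
    - {"tx": -2.2,"ty": -5.7,"tz": 0.3,"wx": 0,"wy": 0,"wz": -40,"jaw": 0.55}
    - {"tx": -2.6,"ty": -6.7,"tz": 0.3,"wx": 0,"wy": 0,"wz": -48,"jaw": 0.55}
    - {"tx": -3,"ty": -7.7,"tz": 0.3,"wx": 0,"wy": 0,"wz": -56,"jaw": 0.55}
    - {"tx": -3.44,"ty": -8.64,"tz": 0.3,"wx": 0,"wy": 0,"wz": -64,"jaw": 0.55}
    - {"tx": -3.44,"ty": -8.64,"tz": 0.3,"wx": 0,"wy": 0,"wz": -71.3,"jaw": 0.55}
    - {"tx": -3.44,"ty": -8.64,"tz": 0.3,"wx": 0,"wy": 0,"wz": -71.3,"jaw": 0.55}
    - {"tx": -3.44,"ty": -8.64,"tz": 0.3,"wx": 0,"wy": 0,"wz": -71.3,"jaw": 0.55}
    - {"tx": -3.44,"ty": -8.64,"tz": 0.3,"wx": 0,"wy": 0,"wz": -71.3,"jaw": 0.55}
    - {"tx": -3.44,"ty": -8.64,"tz": 0.3,"wx": 0,"wy": 0,"wz": -71.3,"jaw": 0.55}

```text
clock: 17.05
eef_pos: [508.1, 43.3, 180.6]
eef_rot: [0.0, 0.865, 0.501, 0.0]
contact_force: [0.0, -1.1, -0.5]
gripper_width: 73.6
grasp_force: 0.0
```

```bash
python3 - <<'E'
from h import *
w=snapshot("wrist");C=cloud(w);print(pose()[0])
cup(C,510.7,42.5); cup(C,599,154.6)
B=(510.7,42.5)
go((*B,100,60.3),(*B,54,60.3))
E
```

```text
[508.18286617  43.31654954 180.79151446]
cup [510.8  42.6] rim z 70.1 n 1719 res 1.2 handle 177 -120.4 conc 1.0 yaw 59.6
cup [598.9 155.2] rim z 70.0 n 1270 res 1.2 handle 0 nan conc nan yaw nan
(510.7, 42.5, 100, 60.3) tx,ty,tz [0.013 0.063 2.02 ] w [ 0.06 -0.02 -0.1 ] rows 2
(510.7, 42.5, 54, 60.3) tx,ty,tz [0.012 0.061 3.17 ] w [ 0.06 -0.02 -0.1 ] rows 3h.py:41: RuntimeWarning: Mean of empty slice.
  hd=h[:,:2]-c; hm=(hd/np.linalg.norm(hd,axis=1)[:,None]).mean(0); ang=np.degrees(np.arctan2(hm[1],hm[0]))
  ret = um.true_divide(
```

Request:
carry_out:
  targets:
    - {"tx": 0.01,"ty": 0.06,"tz": 0.8,"wx": 0,"wy": 0,"wz": 0,"jaw": 0.55}
    - {"tx": 0.01,"ty": 0.06,"tz": 1.6,"wx": 0,"wy": 0,"wz": 0,"jaw": 0.55}
    - {"tx": 0.01,"ty": 0.06,"tz": 2.2,"wx": 0,"wy": 0,"wz": 0,"jaw": 0.55}
    - {"tx": 0.01,"ty": 0.06,"tz": 2.7,"wx": 0,"wy": 0,"wz": 0,"jaw": 0.55}
    - {"tx": 0.01,"ty": 0.06,"tz": 3.1,"wx": 0,"wy": 0,"wz": 0,"jaw": 0.55}
    - {"tx": 0.01,"ty": 0.06,"tz": 3.15,"wx": 0,"wy": 0,"wz": 0,"jaw": 0.55}
    - {"tx": 0.01,"ty": 0.06,"tz": 3.15,"wx": 0,"wy": 0,"wz": 0,"jaw": 0.55}
    - {"tx": 0.01,"ty": 0.06,"tz": 3.15,"wx": 0,"wy": 0,"wz": 0,"jaw": 0.55}
    - {"tx": 0.01,"ty": 0.06,"tz": 3.15,"wx": 0,"wy": 0,"wz": 0,"jaw": 0.3}
    - {"tx": 0.01,"ty": 0.06,"tz": 3.15,"wx": 0,"wy": 0,"wz": 0,"jaw": 0.1}
    - {"tx": 0.01,"ty": 0.06,"tz": 3.15,"wx": 0,"wy": 0,"wz": 0,"jaw": 0.1}
    - {"tx": 0.01,"ty": 0.06,"tz": 3.15,"wx": 0,"wy": 0,"wz": 0,"jaw": 0.1}
    - {"tx": 0.01,"ty": 0.06,"tz": 3.15,"wx": 0,"wy": 0,"wz": 0,"jaw": 0.1}
    - {"tx": 0.01,"ty": 0.06,"tz": 3.15,"wx": 0,"wy": 0,"wz": 0,"jaw": 0.1}
  force: 7

```text
clock: 18.5
eef_pos: [511.3, 43.2, 55.9]
eef_rot: [0.001, 0.865, 0.502, 0.001]
contact_force: [0.6, -0.8, 5.6]
gripper_width: 59.1
grasp_force: 7.0
```

Request:
carry_out:
  targets:
    - {"tx": 0,"ty": 0,"tz": -0.3,"wx": 0,"wy": 0,"wz": 0,"jaw": 0.1}
    - {"tx": 0,"ty": 0,"tz": -0.8,"wx": 0,"wy": 0,"wz": 0,"jaw": 0.1}
    - {"tx": 0,"ty": 0,"tz": -1.5,"wx": 0,"wy": 0,"wz": 0,"jaw": 0.1}
    - {"tx": 0,"ty": 0,"tz": -2.3,"wx": 0,"wy": 0,"wz": 0,"jaw": 0.1}
    - {"tx": 0,"ty": 0,"tz": -3.0,"wx": 0,"wy": 0,"wz": 0,"jaw": 0.1}
    - {"tx": 0,"ty": 0,"tz": -3.3,"wx": 0,"wy": 0,"wz": 0,"jaw": 0.1}
    - {"tx": 0,"ty": 0,"tz": -3.3,"wx": 0,"wy": 0,"wz": 0,"jaw": 0.1}
    - {"tx": 0,"ty": 0,"tz": -3.3,"wx": 0,"wy": 0,"wz": 0,"jaw": 0.1}

```text
clock: 19.3
eef_pos: [509.6, 43.2, 185.6]
eef_rot: [-0.0, 0.865, 0.502, -0.0]
contact_force: [-0.7, 0.0, -2.7]
gripper_width: 59.2
grasp_force: 7.0
```

```bash
python3 - <<'E'
from h import *
s=observe();print(s["contact_force"].round(1),s["gripper_width"],s["grasp_force"])
p=np.array([511.9,-356.7]);ux=np.array([.982,-.191]);uy=np.array([.191,.982])
T=(p+57*ux-50*uy).round(1)
go((*T,190,-10.3),(*T,70,-10.3))
E
```

```text
[-0.7  0.  -2.7] 59.204389299839804 6.999913361796644
(np.float64(558.3), np.float64(-416.7), 190, -10.3) tx,ty,tz [-9.386  6.751 -0.108] w [-0.000e+00  3.000e-02  7.063e+01] rows 10
(np.float64(558.3), np.float64(-416.7), 70, -10.3) tx,ty,tz [-9.385  6.752  2.892] w [-0.000e+00  3.000e-02  7.063e+01] rows 10
```

Request:
carry_out:
  targets:
    - {"tx": -0.4,"ty": 0.27,"tz": 0,"wx": 0,"wy": 0,"wz": 4,"jaw": 0.1}
    - {"tx": -1.13,"ty": 0.81,"tz": 0,"wx": 0,"wy": 0,"wz": 10,"jaw": 0.1}
    - {"tx": -1.97,"ty": 1.42,"tz": 0,"wx": 0,"wy": 0,"wz": 17,"jaw": 0.1}
    - {"tx": -2.8,"ty": 2.03,"tz": 0,"wx": 0,"wy": 0,"wz": 24,"jaw": 0.1}
    - {"tx": -3.66,"ty": 2.63,"tz": 0,"wx": 0,"wy": 0,"wz": 31,"jaw": 0.1}
    - {"tx": -4.5,"ty": 3.24,"tz": 0,"wx": 0,"wy": 0,"wz": 38,"jaw": 0.1}
    - {"tx": -5.35,"ty": 3.85,"tz": 0,"wx": 0,"wy": 0,"wz": 45,"jaw": 0.1}
    - {"tx": -6.2,"ty": 4.46,"tz": 0,"wx": 0,"wy": 0,"wz": 52,"jaw": 0.1}
    - {"tx": -7.04,"ty": 5.06,"tz": 0,"wx": 0,"wy": 0,"wz": 59,"jaw": 0.1}
    - {"tx": -7.88,"ty": 5.67,"tz": 0,"wx": 0,"wy": 0,"wz": 65,"jaw": 0.1}
    - {"tx": -8.63,"ty": 6.21,"tz": 0,"wx": 0,"wy": 0,"wz": 69,"jaw": 0.1}
    - {"tx": -9.2,"ty": 6.6,"tz": 0,"wx": 0,"wy": 0,"wz": 70.6,"jaw": 0.1}
    - {"tx": -9.39,"ty": 6.75,"tz": 0,"wx": 0,"wy": 0,"wz": 70.6,"jaw": 0.1}
    - {"tx": -9.39,"ty": 6.75,"tz": 0.4,"wx": 0,"wy": 0,"wz": 70.6,"jaw": 0.1}
    - {"tx": -9.39,"ty": 6.75,"tz": 1.1,"wx": 0,"wy": 0,"wz": 70.6,"jaw": 0.1}
    - {"tx": -9.39,"ty": 6.75,"tz": 1.8,"wx": 0,"wy": 0,"wz": 70.6,"jaw": 0.1}
    - {"tx": -9.39,"ty": 6.75,"tz": 2.4,"wx": 0,"wy": 0,"wz": 70.6,"jaw": 0.1}
    - {"tx": -9.39,"ty": 6.75,"tz": 2.75,"wx": 0,"wy": 0,"wz": 70.6,"jaw": 0.1}
    - {"tx": -9.39,"ty": 6.75,"tz": 2.9,"wx": 0,"wy": 0,"wz": 70.6,"jaw": 0.1}
    - {"tx": -9.39,"ty": 6.75,"tz": 2.9,"wx": 0,"wy": 0,"wz": 70.6,"jaw": 0.1}

```text
clock: 21.3
eef_pos: [558.9, -415.6, 69.9]
eef_rot: [-0.001, 0.996, -0.089, -0.0]
contact_force: [0.3, -0.1, -1.3]
gripper_width: 59.1
grasp_force: 7.0
```

Request:
carry_out:
  targets:
    - {"tx": 0,"ty": 0,"tz": 0.06,"wx": 0,"wy": 0,"wz": 0,"jaw": 0.1}
    - {"tx": 0,"ty": 0,"tz": 0.16,"wx": 0,"wy": 0,"wz": 0,"jaw": 0.1}
    - {"tx": 0,"ty": 0,"tz": 0.24,"wx": 0,"wy": 0,"wz": 0,"jaw": 0.1}
    - {"tx": 0,"ty": 0,"tz": 0.3,"wx": 0,"wy": 0,"wz": 0,"jaw": 0.1}
    - {"tx": 0,"ty": 0,"tz": 0.34,"wx": 0,"wy": 0,"wz": 0,"jaw": 0.1}
    - {"tx": 0,"ty": 0,"tz": 0.34,"wx": 0,"wy": 0,"wz": 0,"jaw": 0.1}
    - {"tx": 0,"ty": 0,"tz": 0.34,"wx": 0,"wy": 0,"wz": 0,"jaw": 0.1}
    - {"tx": 0,"ty": 0,"tz": 0.34,"wx": 0,"wy": 0,"wz": 0,"jaw": 0.1}

```text
clock: 22.1
eef_pos: [559.4, -416.9, 57.8]
eef_rot: [0.0, 0.996, -0.09, 0.001]
contact_force: [0.1, -0.5, -0.8]
gripper_width: 59.3
grasp_force: 7.0
```

Request:
carry_out:
  targets:
    - {"tx": 0,"ty": 0,"tz": 0.03,"wx": 0,"wy": 0,"wz": 0,"jaw": 0.1}
    - {"tx": 0,"ty": 0,"tz": 0.06,"wx": 0,"wy": 0,"wz": 0,"jaw": 0.1}
    - {"tx": 0,"ty": 0,"tz": 0.09,"wx": 0,"wy": 0,"wz": 0,"jaw": 0.1}
    - {"tx": 0,"ty": 0,"tz": 0.11,"wx": 0,"wy": 0,"wz": 0,"jaw": 0.1}
    - {"tx": 0,"ty": 0,"tz": 0.11,"wx": 0,"wy": 0,"wz": 0,"jaw": 0.1}
    - {"tx": 0,"ty": 0,"tz": 0.11,"wx": 0,"wy": 0,"wz": 0,"jaw": 0.1}
    - {"tx": 0,"ty": 0,"tz": 0.11,"wx": 0,"wy": 0,"wz": 0,"jaw": 0.1}

```text
clock: 22.8
eef_pos: [559.3, -416.9, 53.3]
eef_rot: [0.0, 0.996, -0.09, 0.001]
contact_force: [0.0, 0.5, -1.1]
gripper_width: 58.8
grasp_force: 7.0
```

Request:
carry_out:
  targets:
    - {"tx": 0,"ty": 0,"tz": 0.02,"wx": 0,"wy": 0,"wz": 0,"jaw": 0.1}
    - {"tx": 0,"ty": 0,"tz": 0.03,"wx": 0,"wy": 0,"wz": 0,"jaw": 0.1}
    - {"tx": 0,"ty": 0,"tz": 0.03,"wx": 0,"wy": 0,"wz": 0,"jaw": 0.1}
    - {"tx": 0,"ty": 0,"tz": 0.03,"wx": 0,"wy": 0,"wz": 0,"jaw": 0.1}

```text
clock: 23.2
eef_pos: [559.6, -417.0, 52.5]
eef_rot: [0.0, 0.996, -0.09, 0.001]
contact_force: [0.7, 0.6, 1.4]
gripper_width: 58.9
grasp_force: 7.0
```

Contact is made at about +1.4 N, so I'll release, rise and look. Then cup C.

Request:
carry_out:
  targets:
    - {"tx": 0,"ty": 0,"tz": 0.0,"wx": 0,"wy": 0,"wz": 0,"jaw": 0.3}
    - {"tx": 0,"ty": 0,"tz": 0.0,"wx": 0,"wy": 0,"wz": 0,"jaw": 0.5}
    - {"tx": 0,"ty": 0,"tz": 0.0,"wx": 0,"wy": 0,"wz": 0,"jaw": 0.5}
    - {"tx": 0,"ty": 0,"tz": -0.5,"wx": 0,"wy": 0,"wz": 0,"jaw": 0.5}
    - {"tx": 0,"ty": 0,"tz": -1.5,"wx": 0,"wy": 0,"wz": 0,"jaw": 0.5}
    - {"tx": 0,"ty": 0,"tz": -2.5,"wx": 0,"wy": 0,"wz": 0,"jaw": 0.5}
    - {"tx": 0,"ty": 0,"tz": -3.3,"wx": 0,"wy": 0,"wz": 0,"jaw": 0.5}
    - {"tx": 0,"ty": 0,"tz": -3.3,"wx": 0,"wy": 0,"wz": 0,"jaw": 0.5}
    - {"tx": 0,"ty": 0,"tz": -3.3,"wx": 0,"wy": 0,"wz": 0,"jaw": 0.5}
    - {"tx": 0,"ty": 0,"tz": -3.3,"wx": 0,"wy": 0,"wz": 0,"jaw": 0.5}

```text
clock: 24.2
eef_pos: [558.2, -416.1, 181.7]
eef_rot: [-0.001, 0.996, -0.09, -0.001]
contact_force: [-0.6, -0.0, 0.1]
gripper_width: 71.3
grasp_force: 0.0
```

```bash
python3 - <<'E'
from h import *
w=snapshot("wrist");C=cloud(w)
cup(C,577,-321,8);cup(C,559,-417,8)
go((599,154.8,185,82.6))
t=snapshot("top");C=cloud(t)
for r in cut_out("cup1",t): 
    P=C[r["region"]];print(round(r["p"],2),np.nanmedian(P,0).round(0))
E
```

```text
cup [ 575.7 -322.2] rim z 65.9 n 1785 res 1.3 handle 338 169.0 conc 1.0 yaw -11.0
cup [ 559.2 -415.9] rim z 66.1 n 1650 res 1.2 handle 179 169.0 conc 1.0 yaw -11.0
(599, 154.8, 185, 82.6) tx,ty,tz [ -1.538 -14.224  -0.058] w [-1.900e-01 -2.000e-02 -9.288e+01] rows 12
0.78 [ 658. -110.   29.]
0.75 [ 563. -419.   33.]
0.72 [602. 156.  34.]
0.61 [ 575. -326.   40.]
0.57 [350. 220.  10.]
```

Request:
carry_out:
  targets:
    - {"tx": -0.1,"ty": -1,"tz": 0,"wx": 0,"wy": 0,"wz": -8,"jaw": 0.55}
    - {"tx": -0.25,"ty": -2.2,"tz": 0,"wx": 0,"wy": 0,"wz": -16,"jaw": 0.55}
    - {"tx": -0.37,"ty": -3.4,"tz": 0,"wx": 0,"wy": 0,"wz": -24,"jaw": 0.55}
    - {"tx": -0.5,"ty": -4.6,"tz": 0,"wx": 0,"wy": 0,"wz": -32,"jaw": 0.55}
    - {"tx": -0.63,"ty": -5.8,"tz": 0,"wx": 0,"wy": 0,"wz": -40,"jaw": 0.55}
    - {"tx": -0.76,"ty": -7,"tz": 0,"wx": 0,"wy": 0,"wz": -48,"jaw": 0.55}
    - {"tx": -0.9,"ty": -8.2,"tz": 0,"wx": 0,"wy": 0,"wz": -56,"jaw": 0.55}
    - {"tx": -1,"ty": -9.4,"tz": 0,"wx": 0,"wy": 0,"wz": -64,"jaw": 0.55}
    - {"tx": -1.15,"ty": -10.6,"tz": 0,"wx": 0,"wy": 0,"wz": -72,"jaw": 0.55}
    - {"tx": -1.3,"ty": -11.8,"tz": 0,"wx": 0,"wy": 0,"wz": -80,"jaw": 0.55}
    - {"tx": -1.4,"ty": -13,"tz": 0,"wx": 0,"wy": 0,"wz": -88,"jaw": 0.55}
    - {"tx": -1.5,"ty": -13.9,"tz": 0,"wx": 0,"wy": 0,"wz": -92.9,"jaw": 0.55}
    - {"tx": -1.54,"ty": -14.22,"tz": 0,"wx": 0,"wy": 0,"wz": -92.9,"jaw": 0.55}
    - {"tx": -1.54,"ty": -14.22,"tz": 0,"wx": 0,"wy": 0,"wz": -92.9,"jaw": 0.55}
    - {"tx": -1.54,"ty": -14.22,"tz": 0,"wx": 0,"wy": 0,"wz": -92.9,"jaw": 0.55}
    - {"tx": -1.54,"ty": -14.22,"tz": 0,"wx": 0,"wy": 0,"wz": -92.9,"jaw": 0.55}

```text
clock: 25.95
eef_pos: [599.9, 152.3, 183.7]
eef_rot: [0.001, 0.752, 0.659, 0.0]
contact_force: [-0.5, -0.5, -0.2]
gripper_width: 73.6
grasp_force: 0.0
```

```bash
python3 - <<'E'
from h import *
w=snapshot("wrist");C=cloud(w);print(pose()[0]);save(w,"w5")
cup(C,599,154.8)
go((599,154.8,54,82.6))
E
```

```text
[599.93459792 152.22668186 183.80447662]
cup [599.6 155.6] rim z 70.1 n 1671 res 1.2 handle 319 83.5 conc 1.0 yaw -96.5
(599, 154.8, 54, 82.6) tx,ty,tz [ 0.062 -0.036  3.245] w [ 0.08  0.02 -0.11] rows 3
```

View pics/w5.png

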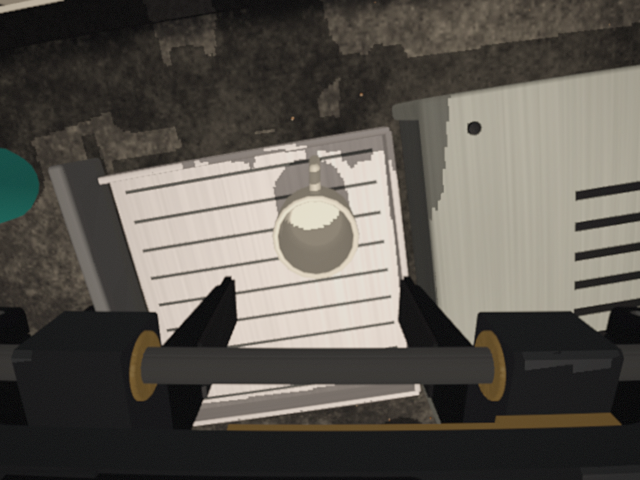

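Only cup C is left on the shelf, at (316,235), with its handle up at (315,175). The fingers straddle it and the dryer edge at (400,200) is clear.

Request:
carry_out:
  targets:
    - {"tx": 0.07,"ty": -0.03,"tz": 0.8,"wx": 0,"wy": 0,"wz": 0,"jaw": 0.55}
    - {"tx": 0.07,"ty": -0.03,"tz": 1.6,"wx": 0,"wy": 0,"wz": 0,"jaw": 0.55}
    - {"tx": 0.07,"ty": -0.03,"tz": 2.2,"wx": 0,"wy": 0,"wz": 0,"jaw": 0.55}
    - {"tx": 0.07,"ty": -0.03,"tz": 2.7,"wx": 0,"wy": 0,"wz": 0,"jaw": 0.55}
    - {"tx": 0.07,"ty": -0.03,"tz": 3.1,"wx": 0,"wy": 0,"wz": 0,"jaw": 0.55}
    - {"tx": 0.07,"ty": -0.03,"tz": 3.2,"wx": 0,"wy": 0,"wz": 0,"jaw": 0.55}
    - {"tx": 0.07,"ty": -0.03,"tz": 3.2,"wx": 0,"wy": 0,"wz": 0,"jaw": 0.55}
    - {"tx": 0.07,"ty": -0.03,"tz": 3.2,"wx": 0,"wy": 0,"wz": 0,"jaw": 0.55}
    - {"tx": 0.07,"ty": -0.03,"tz": 3.2,"wx": 0,"wy": 0,"wz": 0,"jaw": 0.3}
    - {"tx": 0.07,"ty": -0.03,"tz": 3.2,"wx": 0,"wy": 0,"wz": 0,"jaw": 0.1}
    - {"tx": 0.07,"ty": -0.03,"tz": 3.2,"wx": 0,"wy": 0,"wz": 0,"jaw": 0.1}
    - {"tx": 0.07,"ty": -0.03,"tz": 3.2,"wx": 0,"wy": 0,"wz": 0,"jaw": 0.1}
    - {"tx": 0.07,"ty": -0.03,"tz": 3.2,"wx": 0,"wy": 0,"wz": 0,"jaw": 0.1}
    - {"tx": 0.07,"ty": -0.03,"tz": 3.2,"wx": 0,"wy": 0,"wz": 0,"jaw": 0.1}
  force: 7

```text
clock: 27.4
eef_pos: [599.8, 156.9, 56.9]
eef_rot: [0.001, 0.751, 0.66, 0.001]
contact_force: [-1.3, 1.2, 5.0]
gripper_width: 59.2
grasp_force: 7.0
```

Request:
carry_out:
  targets:
    - {"tx": 0,"ty": 0,"tz": -0.3,"wx": 0,"wy": 0,"wz": 0,"jaw": 0.1}
    - {"tx": 0,"ty": 0,"tz": -0.8,"wx": 0,"wy": 0,"wz": 0,"jaw": 0.1}
    - {"tx": 0,"ty": 0,"tz": -1.5,"wx": 0,"wy": 0,"wz": 0,"jaw": 0.1}
    - {"tx": 0,"ty": 0,"tz": -2.3,"wx": 0,"wy": 0,"wz": 0,"jaw": 0.1}
    - {"tx": 0,"ty": 0,"tz": -3.0,"wx": 0,"wy": 0,"wz": 0,"jaw": 0.1}
    - {"tx": 0,"ty": 0,"tz": -3.5,"wx": 0,"wy": 0,"wz": 0,"jaw": 0.1}
    - {"tx": 0,"ty": 0,"tz": -3.5,"wx": 0,"wy": 0,"wz": 0,"jaw": 0.1}
    - {"tx": 0,"ty": 0,"tz": -3.5,"wx": 0,"wy": 0,"wz": 0,"jaw": 0.1}

```text
clock: 28.2
eef_pos: [598.8, 156.7, 195.6]
eef_rot: [0.001, 0.751, 0.66, 0.0]
contact_force: [0.4, 0.2, -1.0]
gripper_width: 58.7
grasp_force: 7.0
```

```bash
python3 - <<'E'
from h import *
s=observe();print(s["contact_force"].round(1),s["gripper_width"],s["grasp_force"],s["joints"].round(2))
p=np.array([511.9,-356.7]);ux=np.array([.982,-.191]);uy=np.array([.191,.982])
T=(p-42*ux).round(1)
go((520,0,190,130),(*T,190,168.3),(*T,70,168.3))
E
```

```text
[ 0.4  0.2 -1. ] 58.71998836823874 6.999902103416389 [ 0.17  0.08  1.76 -0.    1.3   0.3 ]
(520, 0, 190, 130) tx,ty,tz [-4.139 -1.45   0.138] w [ 8.000e-02  4.000e-02 -4.737e+01] rows 4
(np.float64(470.7), np.float64(-348.7), 190, 168.3) tx,ty,tz [-12.942  -1.554   0.139] w [ 7.000e-02  7.000e-02 -8.567e+01] rows 11
(np.float64(470.7), np.float64(-348.7), 70, 168.3) tx,ty,tz [-12.942  -1.559   3.139] w [ 7.000e-02  7.000e-02 -8.567e+01] rows 11
```

Request:
carry_out:
  targets:
    - {"tx": -0.5,"ty": -0.06,"tz": 0,"wx": 0,"wy": 0,"wz": -3,"jaw": 0.1}
    - {"tx": -1.4,"ty": -0.17,"tz": 0,"wx": 0,"wy": 0,"wz": -9,"jaw": 0.1}
    - {"tx": -2.4,"ty": -0.29,"tz": 0,"wx": 0,"wy": 0,"wz": -15.5,"jaw": 0.1}
    - {"tx": -3.4,"ty": -0.41,"tz": 0,"wx": 0,"wy": 0,"wz": -22,"jaw": 0.1}
    - {"tx": -4.4,"ty": -0.53,"tz": 0,"wx": 0,"wy": 0,"wz": -29,"jaw": 0.1}
    - {"tx": -5.4,"ty": -0.65,"tz": 0,"wx": 0,"wy": 0,"wz": -36,"jaw": 0.1}
    - {"tx": -6.4,"ty": -0.77,"tz": 0,"wx": 0,"wy": 0,"wz": -43,"jaw": 0.1}
    - {"tx": -7.4,"ty": -0.89,"tz": 0,"wx": 0,"wy": 0,"wz": -50,"jaw": 0.1}
    - {"tx": -8.4,"ty": -1.01,"tz": 0,"wx": 0,"wy": 0,"wz": -57,"jaw": 0.1}
    - {"tx": -9.4,"ty": -1.13,"tz": 0,"wx": 0,"wy": 0,"wz": -64,"jaw": 0.1}
    - {"tx": -10.4,"ty": -1.25,"tz": 0,"wx": 0,"wy": 0,"wz": -71,"jaw": 0.1}
    - {"tx": -11.4,"ty": -1.37,"tz": 0,"wx": 0,"wy": 0,"wz": -78,"jaw": 0.1}
    - {"tx": -12.3,"ty": -1.48,"tz": 0,"wx": 0,"wy": 0,"wz": -83,"jaw": 0.1}
    - {"tx": -12.8,"ty": -1.54,"tz": 0,"wx": 0,"wy": 0,"wz": -85.8,"jaw": 0.1}
    - {"tx": -12.94,"ty": -1.55,"tz": 0,"wx": 0,"wy": 0,"wz": -85.8,"jaw": 0.1}
    - {"tx": -12.94,"ty": -1.55,"tz": 0,"wx": 0,"wy": 0,"wz": -85.8,"jaw": 0.1}
    - {"tx": -12.94,"ty": -1.55,"tz": 0,"wx": 0,"wy": 0,"wz": -85.8,"jaw": 0.1}

```text
clock: 29.9
eef_pos: [471.0, -347.3, 194.7]
eef_rot: [0.0, 0.101, 0.995, 0.001]
contact_force: [0.2, 0.6, -0.2]
gripper_width: 59.1
grasp_force: 7.0
```

```bash
python3 - <<'E'
from h import *
t=snapshot("top");C=cloud(t)
for r in cut_out("cup1",t): 
    P=C[r["region"]];print(round(r["p"],2),np.nanmedian(P,0).round(0))
s=observe();print(s["gripper_width"],s["grasp_force"],s["joints"].round(2))
save(t,"top6",(280,120,520,320),3.2)
go((470.7,-348.7,58,168.5))
E
```

```text
0.82 [ 658. -111.   27.]
0.71 [348. 221.  10.]
0.66 [ 578. -322.   37.]
58.883734694900994 6.999994857469574 [-0.73  0.01  1.84  0.    1.3  -2.1 ]
(470.7, -348.7, 58, 168.5) tx,ty,tz [ 0.014 -0.041  3.435] w [ 0.05  0.06 -0.01] rows 3
```

View pics/top6.png

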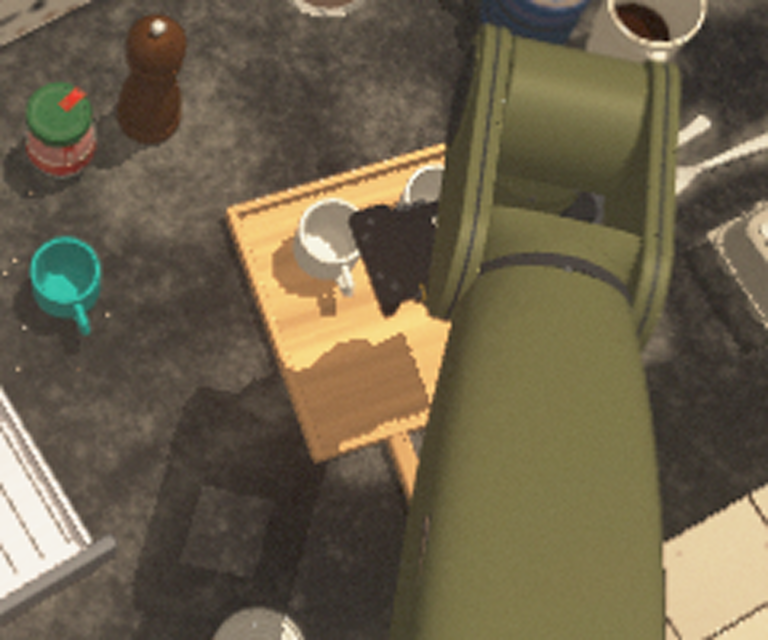

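Cups A (328,240) and B (430,190) stand on the tray with A's handle towards the grip. The mill and the jar are in place. Lowering cup C.

Request:
carry_out:
  targets:
    - {"tx": 0.01,"ty": -0.03,"tz": 0.6,"wx": 0,"wy": 0,"wz": 0,"jaw": 0.1}
    - {"tx": 0.01,"ty": -0.03,"tz": 1.3,"wx": 0,"wy": 0,"wz": 0,"jaw": 0.1}
    - {"tx": 0.01,"ty": -0.03,"tz": 2.0,"wx": 0,"wy": 0,"wz": 0,"jaw": 0.1}
    - {"tx": 0.01,"ty": -0.03,"tz": 2.6,"wx": 0,"wy": 0,"wz": 0,"jaw": 0.1}
    - {"tx": 0.01,"ty": -0.03,"tz": 3.0,"wx": 0,"wy": 0,"wz": 0,"jaw": 0.1}
    - {"tx": 0.01,"ty": -0.03,"tz": 3.25,"wx": 0,"wy": 0,"wz": 0,"jaw": 0.1}
    - {"tx": 0.01,"ty": -0.03,"tz": 3.35,"wx": 0,"wy": 0,"wz": 0,"jaw": 0.1}
    - {"tx": 0.01,"ty": -0.03,"tz": 3.4,"wx": 0,"wy": 0,"wz": 0,"jaw": 0.1}
    - {"tx": 0.01,"ty": -0.03,"tz": 3.4,"wx": 0,"wy": 0,"wz": 0,"jaw": 0.1}
    - {"tx": 0.01,"ty": -0.03,"tz": 3.4,"wx": 0,"wy": 0,"wz": 0,"jaw": 0.1}
    - {"tx": 0.01,"ty": -0.03,"tz": 3.4,"wx": 0,"wy": 0,"wz": 0,"jaw": 0.1}

```text
clock: 31.1
eef_pos: [471.2, -350.2, 60.8]
eef_rot: [0.002, 0.101, 0.995, -0.0]
contact_force: [-0.2, -0.6, -0.8]
gripper_width: 59.3
grasp_force: 7.0
```

Request:
carry_out:
  targets:
    - {"tx": 0,"ty": 0,"tz": 0.03,"wx": 0,"wy": 0,"wz": 0,"jaw": 0.1}
    - {"tx": 0,"ty": 0,"tz": 0.06,"wx": 0,"wy": 0,"wz": 0,"jaw": 0.1}
    - {"tx": 0,"ty": 0,"tz": 0.09,"wx": 0,"wy": 0,"wz": 0,"jaw": 0.1}
    - {"tx": 0,"ty": 0,"tz": 0.09,"wx": 0,"wy": 0,"wz": 0,"jaw": 0.1}
    - {"tx": 0,"ty": 0,"tz": 0.09,"wx": 0,"wy": 0,"wz": 0,"jaw": 0.1}
    - {"tx": 0,"ty": 0,"tz": 0.09,"wx": 0,"wy": 0,"wz": 0,"jaw": 0.1}

```text
clock: 31.7
eef_pos: [470.7, -349.7, 56.3]
eef_rot: [0.001, 0.101, 0.995, -0.0]
contact_force: [-0.7, -0.7, -0.6]
gripper_width: 58.5
grasp_force: 7.0
```

Request:
carry_out:
  targets:
    - {"tx": 0,"ty": 0,"tz": 0.02,"wx": 0,"wy": 0,"wz": 0,"jaw": 0.1}
    - {"tx": 0,"ty": 0,"tz": 0.04,"wx": 0,"wy": 0,"wz": 0,"jaw": 0.1}
    - {"tx": 0,"ty": 0,"tz": 0.06,"wx": 0,"wy": 0,"wz": 0,"jaw": 0.1}
    - {"tx": 0,"ty": 0,"tz": 0.06,"wx": 0,"wy": 0,"wz": 0,"jaw": 0.1}
    - {"tx": 0,"ty": 0,"tz": 0.06,"wx": 0,"wy": 0,"wz": 0,"jaw": 0.1}
    - {"tx": 0,"ty": 0,"tz": 0.06,"wx": 0,"wy": 0,"wz": 0,"jaw": 0.1}

```text
clock: 32.3
eef_pos: [470.8, -349.7, 53.9]
eef_rot: [0.001, 0.101, 0.995, -0.0]
contact_force: [0.0, -0.1, -0.5]
gripper_width: 58.8
grasp_force: 7.0
```

Request:
carry_out:
  targets:
    - {"tx": 0,"ty": 0,"tz": 0.02,"wx": 0,"wy": 0,"wz": 0,"jaw": 0.1}
    - {"tx": 0,"ty": 0,"tz": 0.03,"wx": 0,"wy": 0,"wz": 0,"jaw": 0.1}
    - {"tx": 0,"ty": 0,"tz": 0.03,"wx": 0,"wy": 0,"wz": 0,"jaw": 0.1}

```text
clock: 32.6
eef_pos: [471.0, -349.9, 53.1]
eef_rot: [0.001, 0.101, 0.995, -0.0]
contact_force: [-0.3, 0.1, 0.8]
gripper_width: 58.9
grasp_force: 7.0
```

Request:
carry_out:
  targets:
    - {"tx": 0,"ty": 0,"tz": 0.01,"wx": 0,"wy": 0,"wz": 0,"jaw": 0.1}
    - {"tx": 0,"ty": 0,"tz": 0.01,"wx": 0,"wy": 0,"wz": 0,"jaw": 0.3}
    - {"tx": 0,"ty": 0,"tz": 0.0,"wx": 0,"wy": 0,"wz": 0,"jaw": 0.5}
    - {"tx": 0,"ty": 0,"tz": 0.0,"wx": 0,"wy": 0,"wz": 0,"jaw": 0.5}
    - {"tx": 0,"ty": 0,"tz": -0.5,"wx": 0,"wy": 0,"wz": 0,"jaw": 0.5}
    - {"tx": 0,"ty": 0,"tz": -1.5,"wx": 0,"wy": 0,"wz": 0,"jaw": 0.5}
    - {"tx": 0,"ty": 0,"tz": -2.5,"wx": 0,"wy": 0,"wz": 0,"jaw": 0.5}
    - {"tx": 0,"ty": 0,"tz": -3.7,"wx": 0,"wy": 0,"wz": 0,"jaw": 0.5}
    - {"tx": 0,"ty": 0,"tz": -3.7,"wx": 0,"wy": 0,"wz": 0,"jaw": 0.5}
    - {"tx": 0,"ty": 0,"tz": -3.7,"wx": 0,"wy": 0,"wz": 0,"jaw": 0.5}
    - {"tx": 0,"ty": 0,"tz": -3.7,"wx": 0,"wy": 0,"wz": 0,"jaw": 0.5}

```text
clock: 33.7
eef_pos: [469.8, -349.1, 199.1]
eef_rot: [-0.0, 0.101, 0.995, 0.001]
contact_force: [0.0, -0.0, -0.7]
gripper_width: 71.1
grasp_force: 0.0
```

```bash
python3 - <<'E'
from h import *
w=snapshot("wrist");C=cloud(w)
cup(C,470,-349,8)
t=snapshot("top");P=cloud(t)
x,y,z=P[...,0],P[...,1],P[...,2]
f=P[(z>63)&(z<75)&(x<440)&(x>370)&(y>60)&(y<130)];print("fin",len(f),np.percentile(f,[2,50,98],axis=0).round(1))
go((430,-120,195,181.9),(407,94.5,150,181.9))
E
```

```text
cup [ 473.7 -349.5] rim z 66.0 n 1455 res 1.2 handle 281 169.3 conc 1.0 yaw -10.7
fin 113 [[390.4  83.6  63.4]
 [406.4  94.3  67. ]
 [426.  104.5  71.9]]
(430, -120, 195, 181.9) tx,ty,tz [2.117 5.406 0.097] w [  0.14  -0.09 -13.48] rows 5
(407, 94.5, 150, 181.9) tx,ty,tz [ 3.755 10.542  1.236] w [  0.14  -0.09 -13.48] rows 10
```

Request:
carry_out:
  targets:
    - {"tx": 0.4,"ty": 1,"tz": 0,"wx": 0,"wy": 0,"wz": -3,"jaw": 0.2}
    - {"tx": 0.8,"ty": 2.1,"tz": 0,"wx": 0,"wy": 0,"wz": -6,"jaw": 0.2}
    - {"tx": 1.2,"ty": 3.2,"tz": 0,"wx": 0,"wy": 0,"wz": -9,"jaw": 0.2}
    - {"tx": 1.7,"ty": 4.3,"tz": 0,"wx": 0,"wy": 0,"wz": -12,"jaw": 0.2}
    - {"tx": 2.1,"ty": 5.4,"tz": 0.1,"wx": 0,"wy": 0,"wz": -13.5,"jaw": 0.2}
    - {"tx": 2.5,"ty": 6.5,"tz": 0.3,"wx": 0,"wy": 0,"wz": -13.5,"jaw": 0.2}
    - {"tx": 2.9,"ty": 7.6,"tz": 0.6,"wx": 0,"wy": 0,"wz": -13.5,"jaw": 0.2}
    - {"tx": 3.2,"ty": 8.7,"tz": 0.9,"wx": 0,"wy": 0,"wz": -13.5,"jaw": 0.2}
    - {"tx": 3.5,"ty": 9.7,"tz": 1.2,"wx": 0,"wy": 0,"wz": -13.5,"jaw": 0.2}
    - {"tx": 3.75,"ty": 10.54,"tz": 1.24,"wx": 0,"wy": 0,"wz": -13.5,"jaw": 0.2}
    - {"tx": 3.75,"ty": 10.54,"tz": 1.24,"wx": 0,"wy": 0,"wz": -13.5,"jaw": 0.2}
    - {"tx": 3.75,"ty": 10.54,"tz": 1.24,"wx": 0,"wy": 0,"wz": -13.5,"jaw": 0.2}
    - {"tx": 3.75,"ty": 10.54,"tz": 1.24,"wx": 0,"wy": 0,"wz": -13.5,"jaw": 0.2}
    - {"tx": 3.75,"ty": 10.54,"tz": 1.24,"wx": 0,"wy": 0,"wz": -13.5,"jaw": 0.2}

```text
clock: 35.2
eef_pos: [408.4, 92.4, 150.8]
eef_rot: [0.001, -0.016, 1.0, -0.0]
contact_force: [-0.0, -0.4, 0.3]
gripper_width: 57.2
grasp_force: 0.0
```

```bash
python3 - <<'E'
from h import *
w=snapshot("wrist");P=cloud(w)
x,y,z=P[...,0],P[...,1],P[...,2]
f=P[(z>63)&(z<75)&(x<440)&(x>370)&(y>60)&(y<130)];print("fin",len(f),np.percentile(f,[2,50,98],axis=0).round(1) if len(f) else 0)
print(observe()["joints"].round(2))
go((407,94.3,55,181.9))
E
```

```text
fin 1866 [[392.2  85.1  64.4]
 [407.2  95.4  68. ]
 [423.8 105.9  69.5]]
[ 0.09 -0.36  2.23 -0.    1.27 -1.51]
(407, 94.3, 55, 181.9) tx,ty,tz [0.039 0.05  2.397] w [-0.02  0.1  -0.1 ] rows 2
```

Request:
carry_out:
  targets:
    - {"tx": 0.04,"ty": 0.07,"tz": 1.2,"wx": 0,"wy": 0,"wz": 0,"jaw": 0.2}
    - {"tx": 0.04,"ty": 0.07,"tz": 2.0,"wx": 0,"wy": 0,"wz": 0,"jaw": 0.2}
    - {"tx": 0.04,"ty": 0.07,"tz": 2.4,"wx": 0,"wy": 0,"wz": 0,"jaw": 0.2}
    - {"tx": 0.04,"ty": 0.07,"tz": 2.4,"wx": 0,"wy": 0,"wz": 0,"jaw": 0.2}
    - {"tx": 0.04,"ty": 0.07,"tz": 2.4,"wx": 0,"wy": 0,"wz": 0,"jaw": -1}
    - {"tx": 0.04,"ty": 0.07,"tz": 2.4,"wx": 0,"wy": 0,"wz": 0,"jaw": -1}
    - {"tx": 0.04,"ty": 0.07,"tz": 2.4,"wx": 0,"wy": 0,"wz": 0,"jaw": -1}
    - {"tx": 0.04,"ty": 0.07,"tz": 2.4,"wx": 0,"wy": 0,"wz": 0,"jaw": -1}
    - {"tx": 0.04,"ty": 0.07,"tz": 2.4,"wx": 0,"wy": 0,"wz": 0,"jaw": -1}
    - {"tx": 0.04,"ty": 0.07,"tz": 2.4,"wx": 0,"wy": 0,"wz": 0,"jaw": -1}
  force: 20

```text
clock: 36.25
eef_pos: [407.3, 94.2, 55.7]
eef_rot: [0.001, -0.018, 1.0, -0.003]
contact_force: [-0.3, -11.2, 3.2]
gripper_width: 21.7
grasp_force: 20.0
```

Request:
carry_out:
  targets:
    - {"tx": -0.1,"ty": 0,"tz": 0,"wx": 0,"wy": 0,"wz": 0,"jaw": -1}
    - {"tx": -0.4,"ty": 0,"tz": 0,"wx": 0,"wy": 0,"wz": 0,"jaw": -1}
    - {"tx": -0.7,"ty": 0,"tz": 0,"wx": 0,"wy": 0,"wz": 0,"jaw": -1}
    - {"tx": -1.0,"ty": 0,"tz": 0,"wx": 0,"wy": 0,"wz": 0,"jaw": -1}
    - {"tx": -1.3,"ty": 0,"tz": 0,"wx": 0,"wy": 0,"wz": 0,"jaw": -1}
    - {"tx": -1.6,"ty": 0,"tz": 0,"wx": 0,"wy": 0,"wz": 0,"jaw": -1}
    - {"tx": -1.9,"ty": 0,"tz": 0,"wx": 0,"wy": 0,"wz": 0,"jaw": -1}
    - {"tx": -2.2,"ty": 0,"tz": 0,"wx": 0,"wy": 0,"wz": 0,"jaw": -1}
    - {"tx": -2.5,"ty": 0,"tz": 0,"wx": 0,"wy": 0,"wz": 0,"jaw": -1}
    - {"tx": -2.8,"ty": 0,"tz": 0,"wx": 0,"wy": 0,"wz": 0,"jaw": -1}
    - {"tx": -3.1,"ty": 0,"tz": 0,"wx": 0,"wy": 0,"wz": 0,"jaw": -1}
    - {"tx": -3.4,"ty": 0,"tz": 0,"wx": 0,"wy": 0,"wz": 0,"jaw": -1}
    - {"tx": -3.7,"ty": 0,"tz": 0,"wx": 0,"wy": 0,"wz": 0,"jaw": -1}
    - {"tx": -4.0,"ty": 0,"tz": 0,"wx": 0,"wy": 0,"wz": 0,"jaw": -1}
    - {"tx": -4.3,"ty": 0,"tz": 0,"wx": 0,"wy": 0,"wz": 0,"jaw": -1}
    - {"tx": -4.6,"ty": 0,"tz": 0,"wx": 0,"wy": 0,"wz": 0,"jaw": -1}
    - {"tx": -4.9,"ty": 0,"tz": 0,"wx": 0,"wy": 0,"wz": 0,"jaw": -1}
    - {"tx": -5.2,"ty": 0,"tz": 0,"wx": 0,"wy": 0,"wz": 0,"jaw": -1}
    - {"tx": -5.4,"ty": 0,"tz": 0,"wx": 0,"wy": 0,"wz": 0,"jaw": -1}
    - {"tx": -5.5,"ty": 0,"tz": 0,"wx": 0,"wy": 0,"wz": 0,"jaw": -1}

```text
clock: 38.25
eef_pos: [627.1, 101.9, 55.7]
eef_rot: [0.0, -0.017, 1.0, -0.002]
contact_force: [-2.3, -6.1, 3.8]
gripper_width: 21.9
grasp_force: 20.0
```

Request:
carry_out:
  targets:
    - {"tx": -0.1,"ty": 0,"tz": 0,"wx": 0,"wy": 0,"wz": 0,"jaw": -1}
    - {"tx": -0.2,"ty": 0,"tz": 0,"wx": 0,"wy": 0,"wz": 0,"jaw": -1}
    - {"tx": -0.3,"ty": 0,"tz": 0,"wx": 0,"wy": 0,"wz": 0,"jaw": -1}
    - {"tx": -0.4,"ty": 0,"tz": 0,"wx": 0,"wy": 0,"wz": 0,"jaw": -1}
    - {"tx": -0.45,"ty": 0,"tz": 0,"wx": 0,"wy": 0,"wz": 0,"jaw": -1}
    - {"tx": -0.45,"ty": 0,"tz": 0,"wx": 0,"wy": 0,"wz": 0,"jaw": -1}

```text
clock: 38.85
eef_pos: [642.6, 102.4, 55.7]
eef_rot: [-0.002, -0.017, 1.0, -0.002]
contact_force: [-8.8, -7.2, 8.3]
gripper_width: 21.6
grasp_force: 20.0
```

Request:
carry_out:
  targets:
    - {"tx": -0.05,"ty": 0,"tz": 0,"wx": 0,"wy": 0,"wz": 0,"jaw": -1}
    - {"tx": -0.05,"ty": 0,"tz": 0,"wx": 0,"wy": 0,"wz": 0,"jaw": -1}
    - {"tx": 0,"ty": 0,"tz": 0,"wx": 0,"wy": 0,"wz": 0,"jaw": 0.1}
    - {"tx": 0,"ty": 0,"tz": 0,"wx": 0,"wy": 0,"wz": 0,"jaw": 0.2}
    - {"tx": 0,"ty": 0,"tz": 0,"wx": 0,"wy": 0,"wz": 0,"jaw": 0.2}
    - {"tx": 0,"ty": 0,"tz": -1,"wx": 0,"wy": 0,"wz": 0,"jaw": 0.2}
    - {"tx": 0,"ty": 0,"tz": -2.2,"wx": 0,"wy": 0,"wz": 0,"jaw": 0.2}
    - {"tx": 1,"ty": 0,"tz": -3.4,"wx": 0,"wy": 0,"wz": 0,"jaw": 0.2}
    - {"tx": 2,"ty": 0,"tz": -4.4,"wx": 0,"wy": 0,"wz": 0,"jaw": 0.2}
    - {"tx": 3,"ty": 0,"tz": -5,"wx": 0,"wy": 0,"wz": 0,"jaw": 0.2}
    - {"tx": 4,"ty": 0,"tz": -5,"wx": 0,"wy": 0,"wz": 0,"jaw": 0.2}
    - {"tx": 5,"ty": 0,"tz": -5,"wx": 0,"wy": 0,"wz": 0,"jaw": 0.2}
    - {"tx": 5,"ty": 0,"tz": -5,"wx": 0,"wy": 0,"wz": 0,"jaw": 0.2}
    - {"tx": 5,"ty": 0,"tz": -5,"wx": 0,"wy": 0,"wz": 0,"jaw": 0.2}

```text
clock: 40.25
eef_pos: [444.2, 97.7, 255.5]
eef_rot: [0.002, -0.017, 1.0, 0.0]
contact_force: [0.4, 0.8, -0.0]
gripper_width: 57.2
grasp_force: 0.0
```

```bash
python3 - <<'E'
from h import *
t=snapshot("top");save(t,"top7");P=cloud(t)
x,y,z=P[...,0],P[...,1],P[...,2]
f=P[(z>63)&(z<75)&(x<670)&(x>600)&(y>60)&(y<140)];print("fin",len(f),np.percentile(f,[2,50,98],axis=0).round(1) if len(f) else 0)
for c in((576,-322),(559,-416),(473,-349)):
  d=P[(np.hypot(x-c[0],y-c[1])<33)&(z>55)&(z<75)];print(c,len(d),d.mean(0).round(1))
for n in("pepper_mill","jam_jar"):
  for r in look_for(n,t)[:1]: print(n,c2w(t,r["position"]).round(0))
s=observe();print(s["clock"],s["eef_pos"],s["contact_force"])
E
```

```text
fin 93 [[625.3  92.2  63.3]
 [641.3 102.7  66.4]
 [656.3 112.5  70.5]]
(576, -322) 81 [ 572.5 -325.5   62.5]
(559, -416) 149 [ 556.3 -416.5   63.2]
(473, -349) 142 [ 471.5 -352.2   63.4]
pepper_mill [[ 747. -244.  106.]]
jam_jar [[ 761. -161.   84.]]
40.4 [445.43353379  97.55040001 255.09393174] [ 0.62729912 -0.73795463 -0.30330961]
```

View pics/top7.png

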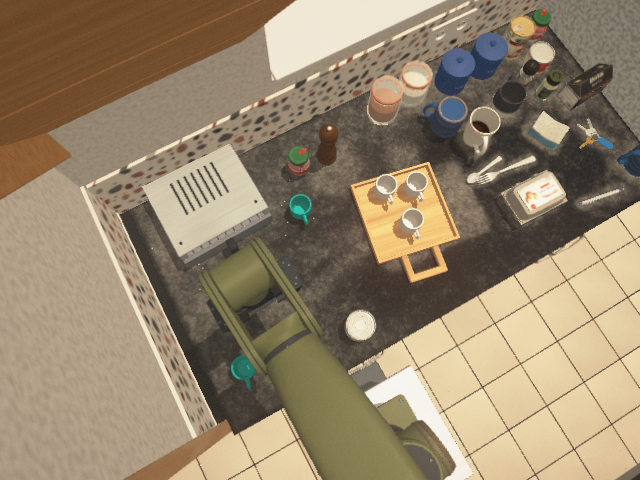

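All three cups are on the tray at (386,188), (416,186) and (412,222), with their handles towards the tray's grip at (425,262). The shelf is home, since the fin moved 235 mm back. The mill and the jar are unmoved and the arm is clear of everything, so I'm handing the job in.

```bash
python3 -c "
from h import *
print(sign_off())"
```

```text
the job is handed in; nothing more can be done
None
```

I handed the job in, with no verdict shown: all three white cups stand upright on the tray with their handles towards its grip, the shelf is pushed home, and the pepper mill and jam jar are where they were.

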